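Set the arc gap and lock the slide

TASK

Get the arc tester ready for a test: take the gate lever from its parked lane through the zigzag gate into the last slot, the upper blind one where the carbon rod all but meets the copper electrode, and then tighten the T-handle of the slide lock clockwise until it bites firmly. Let go of everything, and leave the other things on the bench where they are.

Things in the scene. Friction and masses are not known exactly. Their poses are not given: they have to be found in the camera images.
- fixture: Series-arc test fixture, bolted down: black base board 250 (x) x 450 mm (y -250 to +200), 12 mm thick, with a slide between clear plates. Origin on the bench at mid-depth. x points away from the operator and robot, y along the slide to the fixed copper electrode, z up ('fixture frame'). A white carriage on the slide carries a black carbon rod towards the copper.
- gate (a point): Middle of the upper face of the gate: sloping aluminium plate, 72 mm (point x, up the slope) x 174 mm (point y = fixture y), 8 mm thick, tilted 30 deg: its normal (point z) leans 30 deg from vertical to the operator. The lever comes up through its zigzag slot, 16 mm wide for an 8 mm shaft. Lane centrelines lie at point x -12 mm (lower lane) and +12 mm (upper lane).
- zig_1 (a point): First cross-slot of the gate, its middle, on the plate's face, same axes as gate. The slot's path from the parked end, by joint carriage: lower lane 0 to 0.030 (the lever starts in it); cross up at 0.030, here; upper lane 0.030 to 0.060; cross down at 0.060; lower lane 0.060 to 0.090; cross up at 0.090, whose blind upper end is the last slot. Metal stops the lever elsewhere.
- last_slot (a point): Centre of the last slot (the test slot), the blind upper end of the third cross-slot, on the gate plate's upper face. Same axes as gate.
- shield_edge (a point): Middle of the top edge of the clear spark shield, 190 mm wide along y, 5 mm thick, 269 mm above the bench. It rises from the gate's upper edge and leans 17 deg over the gate towards the operator. In the upper lane a vertical gripper's body would strike it, so the tool must tilt: body back towards the operator (fixture -x) by 27 to 40 deg, tips pointing away and down.
- grip (a point): Centre of the lever's black cylindrical grip: 20 mm diameter, 45 mm long along the lever (point z, outwards). It is 135 mm from the lever's pivot, whose axis runs along fixture y at fixture x 0, z 50 mm and travels with the carriage: pivot y = -45 mm + joint carriage. The grip's end is 23 mm beyond the centre; the plate's face is 46 mm below it. Free space of 60 mm on both y sides.
- carriage (a joint): Position along fixture +y, in m, of carriage, lever and carbon rod together: 0 at the parked end (electrodes 93 mm apart), 0.090 at the last slot (3 mm apart). About 1.5 N of friction; it stays where it is left.
- lever (a joint): Swing of the lever across the gate, in rad, about its pivot: 0 is square to the plate (leaning 30 deg from vertical towards the operator), + swings its top away from the operator, up the slope. -0.14 is the middle of the lower lane, +0.14 of the upper lane; play about 0.045 either way. Less than 1 N of friction at the grip; it stays where it is left.
- t_bar (a point): Centre of the crossbar of the slide lock's T-handle: level round steel bar, 10 mm diameter, 64 mm long (point x lies along it), 130 mm above the bench at fixture frame (-30, -200) mm, on a 12 mm stem. Below it an aluminium pinch block (top at 75 mm, with a 6 mm collar) clamps the carriage's 12 mm lock bar. Open space above and around.
- lock (a joint): Turn of the T-handle in rad, + clockwise from above (tightens). At 0 the crossbar lies along fixture x. It starts slack (0 to 0.4) and turns with a steady drag of 0.2 N m up to 1.1, where the block bites; then the torque rises by about 1.3 N m per rad. Let go, it springs back to about 1.25 if turned beyond that. Tight means resting beyond 1.15: turn to about 1.35 (0.5 N m).
- breaker_two: two-pole white circuit breaker module, 85 x 36 x 78 mm, lying on its back. Origin at the middle of its underside. Not needed: leave it where it is.
- breaker_one: one-pole white circuit breaker module, 85 x 24 x 78 mm, lying on its back. Origin at the middle of its underside. Not needed: leave it where it is.
- insulator_a: brown two-hole insulator strip, 72 x 22 x 12 mm, lying on the front left of the fixture's base board. Origin at the middle of its underside. Not needed: leave it where it is.
- insulator_b: brown two-hole insulator strip, 72 x 22 x 12 mm, lying on the bench in front of the fixture. Origin at the middle of its underside. Not needed: leave it where it is.
- screwdriver: black screwdriver, 190 mm, lying in front of the fixture. Origin at the middle of its underside. Not needed: leave it where it is.
- grease_jar: small white jar with black lid, 52 mm wide, 55 mm high. Origin at the middle of its underside. Not needed: leave it where it is.
- junction_box: open grey junction box 115 x 80 x 45 mm beside the copper end of the fixture. Origin at the middle of its underside. Not needed: leave it where it is.
- rod_tray: grey tray 130 x 55 x 22 mm with spare carbon rods, beside the lock end of the fixture. Origin at the middle of its underside. Not needed: leave it where it is.

How it is judged:
On the way, in this order (a step that is already met when the one before it is completed fails the run):
1. the lever stands in the last slot of the gate (value of joint carriage between 0.084 and 0.096 m and value of joint lever above 0.07 rad), for 0.2 s.
2. with the lever still in the last slot, the T-handle is turned clockwise until the lock bites (all of step 1 and value of joint lock above 1.15 rad), for 0.2 s.
At the end, for the whole second after the job is handed in: The lever rests in the last slot (carriage within 6 mm of 0.090 m, lever swung up beyond 0.07 rad), and the T-handle rests tightened beyond 1.15 rad. The robot touches nothing (all of step 2).
It fails at once if a bystander is pushed more than 40 mm from its place (distance of any of breaker_two, breaker_one, insulator_a, insulator_b, screwdriver, grease_jar, junction_box, rod_tray from where it was at the start of the episode above 0.04 m).
It also fails if it takes over 61 s, if anything falls off the work surface, if the arm or the gripper's body presses on something with over 40 N, if the wrist force passes 120 N, or if a joint passes its speed limit or range.

ROBOT

A 6-joint arm with a two-finger parallel gripper is mounted at the origin on the work surface. World frame = base frame: x ahead of the robot, y to its left, z up, the work surface at z = 0. Lengths are in m, angles in rad, forces in N, time in s.
With the tool pointing down it reaches from about 0.225 to 0.875 m from the base axis. Payload 3.4 kg.
Tool frame: the origin (TCP) lies at the very end of the fingers, on their centre line; the grasp point (between the pads) lies manip.pinch_z behind it (manip.pinch_z is the distance from the TCP to the grasp point, in m); z points along the fingers, y is the direction in which the jaws open and shut (so a half turn about z gives the same grasp; the last joint's range is limited). The gripper opens to 85 mm and grips with 20 to 120 N. Pads are 22 mm wide; open, the fingers measure 114 mm over their backs; the gripper's body (76 mm by 85 mm) begins 54 mm behind the grasp point. The pads swing forward as they close: fully open they stand 13 mm farther back than shut.
Start: joints at [-1.409, 0.276, 1.505, -0, 1.361, -0.121], TCP at [0.16, -0.552, 0.231] pointing down, gripper open.
Joint ranges: [-2.89, 2.89], [-0.75, 2.08], [0.22, 2.7], [-1.18, 4.32], [0.11, 2.71], [-2.7, 2.7]. Speed limits (rad/s): [2.57, 2.57, 3.14, 3.14, 3.14, 3.14].

INTERFACE

Orientations are given as a unit quaternion [w, x, y, z].
In Python, from rig import manip, imaging, workorder gives the robot as it stands.
- The arm moves only by the tool apply_moves, never from a script. Its argument "moves" is one flat list of numbers, 7 for each row, row after row: the finger opening in m, from 0 to 0.0854, then the shift along the tool's x, y, z in m, then the turn, a rotation vector about the tool's x, y, z in rad. In form: [jaw, tx, ty, tz, rx, ry, rz, jaw, tx, ty, tz, rx, ry, rz, ...]. A call has exactly 8 rows; each row shifts and turns the pose as measured when the row begins, along the tool's axes as they then stand; what a row does not reach is not made up. A row lasts 1/12 s, in which the tool goes at most 41.7 mm and 7.16 degrees, less where a joint would pass 70% of its speed; a pose out of reach is approached as far as the arm can. A call with a gripper value outside its range is refused whole. The fingers move at their own pace and stop on an object; "newtons" is the grip in N (left out, the last holds). Time passes only in rows, so rows that do not move let the fingers close, or fill a call up. It gives the time, the measured TCP pose, the force and the opening at its end, in the units of the state.
- manip.get_state(): the state, without advancing time (a new reading comes with each control period).
- imaging.get_image(name): name is "scene" or "top" or "wrist"; returns a dict with "image" (384x512x3 uint8, red, green, blue), "range_z" (384x512 float32, m along the optical axis (not along the pixel's ray), 0 where there is no reading), "fx", "fy", "cx", "cy" (pixels), "R" (3x3) and "t" (3): a world point X has camera coordinates R X + t. Camera axes: x right, y down, z forward; pixel columns grow to the right and rows downward; lengths in m; the calibration is good to about 2 mm. The wrist camera is an equidistant fisheye: a pixel r from the principal point sees the ray r / f radians off the axis. A picture is of the moment at which its call begins.
- workorder.sign_off(): hands the job in, once; it reports no verdict.
The state is a dict: "clock": time; "qpos": joint angles; "qd": joint speeds; "effort": joint torques, N m; "position": TCP position; "ee_rot": TCP orientation; "contact_force": force on the tool from outside, world axes, zero at the start; "moment": the same for the moment, N m; "width": finger opening in m.
Only numpy, scipy, OpenCV 4.12 (cv2) and the standard library are available. Lean on these libraries where they do the work, as an engineer would, in place of code of your own. Each camera call takes 0.05 s, during which the arm holds its last target.

## Working session

There is one attempt and no reset: what is moved stays moved. The work goes in short steps, Python scripts to look and compute and a tool call to move; the robot and the scene stay as the last step left them, time stands still between calls to the robot, and variables do not carry over. Pictures are saved under pics/ and viewed, and the job is handed in when it is done.

Besides the shell and the picture viewer there is one more tool, called after "Request:" in YAML: its name, and indented under it one key for each argument. apply_moves: Moves the arm, as the interface text tells. Its arguments: {"type":"object","properties":{"moves":{"type":"array"},"newtons":{"type":"number"}},"required":["moves"]}

```bash
ls; mkdir -p pics
python3 - <<'E'
from rig import manip, imaging, workorder
import cv2,numpy as np
print(manip.get_state(), manip.pinch_z)
for n in("scene","top","wrist"):
    d=imaging.get_image(n)
    cv2.imwrite(f"pics/{n}0.png",cv2.cvtColor(d["image"],cv2.COLOR_RGB2BGR))
    np.savez(f"{n}0.npz",**d)
    print(n,d["fx"],d["fy"],d["cx"],d["cy"],d["R"],d["t"])
E
```

```text
pics
{'clock': 0.0, 'qpos': array([-1.40897504e+00,  2.76618068e-01,  1.50610977e+00, -4.00908955e-06,
        1.36067466e+00, -1.20991866e-01]), 'qd': array([ 1.55471722e-03, -1.45997333e-03, -2.64637349e-05,  1.02074144e-03,
       -1.82645618e-04,  3.00451100e-04]), 'effort': array([-5.39298089e-04, -4.16774082e+01, -2.45804930e+01, -2.31383719e-04,
        1.11222058e-02, -1.23758002e-05]), 'position': array([ 0.16037429, -0.5516555 ,  0.23043584]), 'ee_rot': array([-9.04692388e-04,  9.90018274e-01,  1.40936146e-01, -2.04320827e-05]), 'contact_force': array([-0.64966008, -0.45238917, -0.50683058]), 'moment': array([-0.03620839, -0.0098984 , -0.00895515]), 'width': 0.0857246533473118} 0.0187
scene 467.2062444208841 467.2062444208841 256.52914390600165 185.27142772726796 [[-0.18502364  0.98271388  0.00629918]
 [ 0.68556717  0.13366457 -0.71563359]
 [-0.70410504 -0.12809062 -0.69844748]] [ 0.12498655 -0.24982309  2.21206167]
top 492.1478631389871 492.1478631389871 254.77778124922557 184.80834441472732 [[ 0.01860006 -0.99968861  0.01663497]
 [-0.9825263  -0.02135741 -0.18489437]
 [ 0.18519207 -0.01290525 -0.9826176 ]] [-0.03646792  0.55192061  1.45837907]
wrist 297.3186396354542 297.3186396354542 250.94374035961792 184.39058588537122 [[ 0.27864131 -0.96039403 -0.00152776]
 [-0.92145407 -0.26779128  0.28144312]
 [-0.27070541 -0.07701392 -0.9595767 ]] [-0.5746732  -0.0353575   0.37937226]
```

View pics/scene0.png

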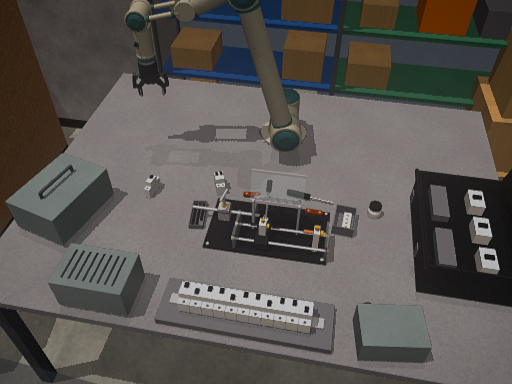

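View pics/top0.png

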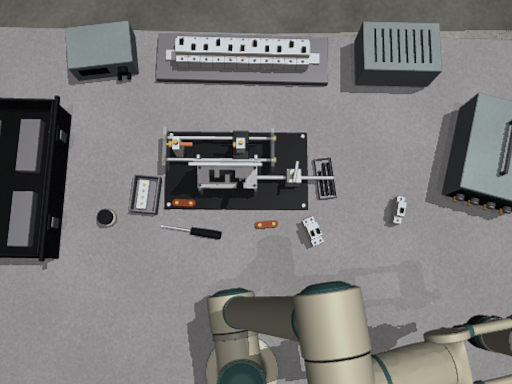

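View pics/wrist0.png

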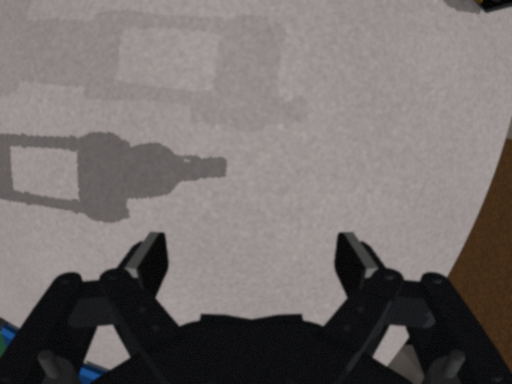

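The top view shows the black base board from about (166,133) to (308,210), with the gate around (228,175) and the T-handle near (295,175). I'll enlarge it.

Run:
```python
import cv2
a=cv2.imread("pics/top0.png");cv2.imwrite("pics/top0c.png",cv2.resize(a[120:220,150:345],None,fx=4.1,fy=4.1,interpolation=cv2.INTER_CUBIC)[:, :800])
a=cv2.imread("pics/scene0.png");cv2.imwrite("pics/scene0c.png",cv2.resize(a[160:270,185:365],None,fx=4.4,fy=4.4,interpolation=cv2.INTER_CUBIC))
```

```text
(no output)
```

View pics/top0c.png

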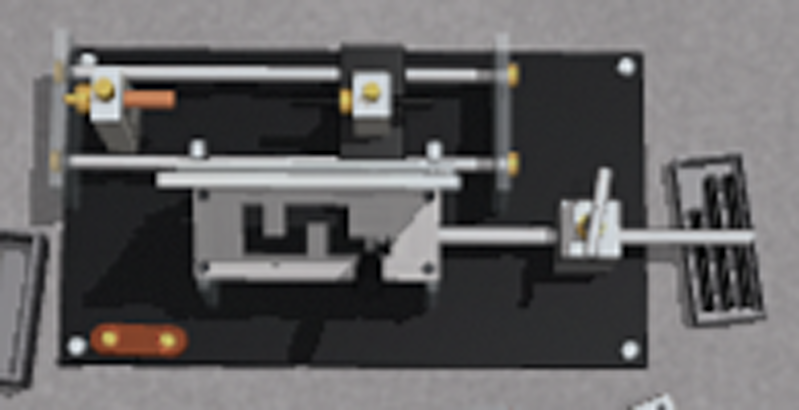

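View pics/scene0c.png

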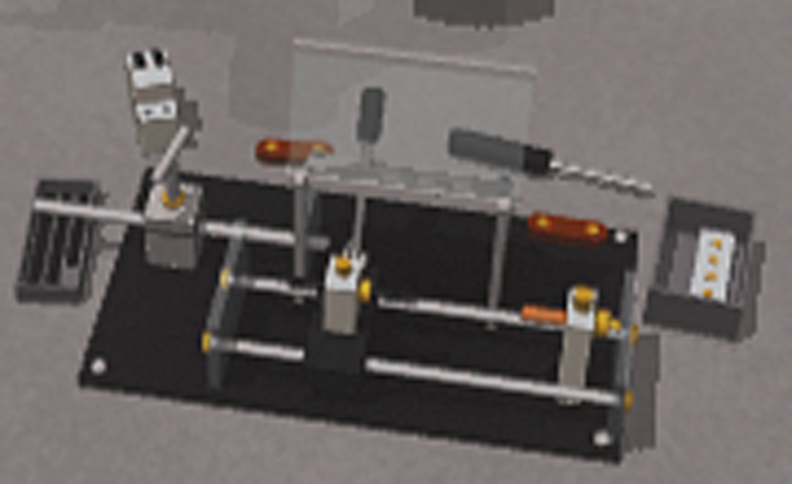

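```bash
cat > h.py <<'E'
import numpy as np
from scipy.spatial.transform import Rotation as Ro
def ray(d,u,v,z):
    c=np.array([(u-d["cx"])/d["fx"],(v-d["cy"])/d["fy"],1.]);R=d["R"];t=d["t"]
    o=-R.T@t; w=R.T@c; return o+w*(z-o[2])/w[2]
def proj(d,X):
    c=np.asarray(X)@d["R"].T+d["t"]; return np.stack([d["fx"]*c[...,0]/c[...,2]+d["cx"],d["fy"]*c[...,1]/c[...,2]+d["cy"]],-1)
E
python3 - <<'E'
from h import *
T=dict(np.load("top0.npz"));S=dict(np.load("scene0.npz"))
# corners fixture: (+x,+y),(+x,-y),(-x,-y),(-x,+y)
P=np.array([[.125,.2],[.125,-.25],[-.125,-.25],[-.125,.2]])
top=np.array([[58,48],[643,52],[647,367],[60,367]])/4.1+[150,120]
sc=np.array([[620,462],[80,385],[148,168],[637,228]])/4.4+[185,160]
for n,d,px in(("top",T,top),("scene",S,sc)):
    W=np.array([ray(d,u,v,.012)[:2] for u,v in px])
    a=P-P.mean(0);b=W-W.mean(0)
    th=np.arctan2((a[:,0]*b[:,1]-a[:,1]*b[:,0]).sum(),(a*b).sum())
    c,s=np.cos(th),np.sin(th);R=np.array([[c,-s],[s,c]])
    t=W.mean(0)-R@P.mean(0)
    print(n,W.round(4).tolist(),"yaw",th,"t",t,"res",(W-(P@R.T+t)).round(4).tolist())
E
```

```text
top [[0.7269, 0.2679], [0.7345, -0.1903], [0.4851, -0.1931], [0.4757, 0.2532]] yaw 0.022510530409475444 t [0.6049845  0.05939862] res [[0.0015, 0.0057], [-0.0011, -0.0026], [-0.0006, 0.0002], [0.0002, -0.0034]]
scene [[0.7371, 0.261], [0.744, -0.1851], [0.49, -0.1904], [0.4791, 0.2555]] yaw 0.020258314062761344 t [0.61202142 0.06022999] res [[0.0041, -0.0017], [0.0019, 0.0021], [-0.0022, 0.0018], [-0.0039, -0.0022]]
```

```bash
cat >> h.py <<'E'
def Rq(q): q=np.asarray(q); return Ro.from_quat([q[1],q[2],q[3],q[0]]).as_matrix()
FT=np.array([.6085,.0598,0.]); YAW=.0214
def F2W(p): return Ro.from_euler('z',YAW).as_matrix()@np.asarray(p,float)+FT
def W2F(p): return Ro.from_euler('z',-YAW).as_matrix()@(np.asarray(p,float)-FT)
def toolR(a,psi=0.):  # tilt a: tips away; psi extra yaw about fixture z
    x=np.array([np.cos(a),0,np.sin(a)]);z=np.array([np.sin(a),0,-np.cos(a)]);y=np.cross(z,x)
    return Ro.from_euler('z',YAW+psi).as_matrix()@np.stack([x,y,z],1)
PZ=.0187
def grip(c,q,out=0.,L=.135):
    return np.array([-np.sin(np.pi/6-q)*(L+out),-.045+c,.05+np.cos(np.pi/6-q)*(L+out)])
def delta(p,Rt,st):
    "tool-frame shift and rotvec from state to target TCP p world, Rt"
    R0=Rq(st["ee_rot"]); return R0.T@(p-st["position"]), Ro.from_matrix(R0.T@Rt).as_rotvec()
def tcp(pf,R): return F2W(pf)+R[:,2]*PZ   # TCP for grasp point at fixture point
E
python3 - <<'E'
from h import *
from rig import manip
W=dict(np.load("wrist0.npz"));s=manip.get_state();R0=Rq(s["ee_rot"])
o=-W["R"].T@W["t"];print("cam in tool",R0.T@(o-s["position"]),"axes in tool\n",(W["R"]@R0))
T=dict(np.load("top0.npz"));S=dict(np.load("scene0.npz"))
for n,p in [("grip",grip(0,-.14)),("gripend",grip(0,-.14,.023)),("tbar",[-.03,-.2,.13]),("shieldL",[-.051,-.0+.095,.269]),("shieldR",[-.051,-.095,.269]),("gateTR",[-.0133,-.087,.145]),("gateTL",[-.0133,.087,.145])]:
    print(n,((proj(T,F2W(p))-[150,120])*4.1).round(),((proj(S,F2W(p))-[185,160])*4.4).round())
Rt=toolR(.68);p=tcp(grip(0,-.14,.1),Rt);print(p,delta(p,Rt,s))
E
```

```text
cam in tool [ 0.07259674  0.00045925 -0.14246298] axes in tool
 [[-3.75087938e-04  9.99999919e-01  1.49216050e-04]
 [-9.59538368e-01 -3.17895376e-04 -2.81577733e-01]
 [-2.81577663e-01 -2.48794936e-04  9.59538409e-01]]
grip [376. 274.] [364. 112.]
gripend [376. 289.] [367.  85.]
tbar [594. 207.] [172. 156.]
shieldL [156. 193.] [538.  59.]
shieldR [452. 193.] [299.  31.]
gateTR [436. 180.] [301. 174.]
gateTL [189. 179.] [511. 201.]
[0.47650218 0.01196451 0.22058784] (array([ 0.46086609, -0.45314566,  0.0107391 ]), array([-0.09018768,  0.6761048 ,  0.25071094]))
```

Request:
apply_moves:
  moves: [0.0854,0,0,-0.025,0,0,0.0873,0.0854,0,0,-0.025,0,0,0.0873,0.0854,0,0,-0.025,0,0,0.0873,0.0854,0.02,-0.035,0,0,0,0,0.0854,0.02,-0.035,0,0,0,0,0.0854,0.02,-0.035,0,0,0,0,0.0854,0.02,-0.035,0,0,0,0,0.0854,0.02,-0.035,0,0,0,0]
  newtons: 60

```text
clock: 0.82
position: [0.2585, -0.3774, 0.3045]
ee_rot: [-0.003, 1.0, -0.003, -0.001]
contact_force: [0.8, -0.4, 0.3]
width: 0.0852
```

Request:
apply_moves:
  moves: [0.0854,0.02,-0.035,0,0,0,0,0.0854,0.02,-0.035,0,0,0,0,0.0854,0.02,-0.035,0,0,0,0,0.0854,0.02,-0.035,0,0,0,0,0.0854,0.02,-0.035,0,0,0,0,0.0854,0.02,-0.035,0,0,0,0,0.0854,0.02,-0.035,0,0,0,0,0.0854,0.02,-0.035,0,0,0,0]

```text
clock: 1.48
position: [0.4213, -0.0861, 0.3054]
ee_rot: [-0.003, 1.0, -0.005, -0.0]
contact_force: [-0.3, -0.8, -0.7]
width: 0.0856
```

```bash
cat > st.py <<'E'
from h import *
from rig import manip
import sys
s=manip.get_state()
def show(name,p,Rt):
    d,r=delta(p,Rt,s);print(name,"d",d.round(4),"r",r.round(4))
R=Rq(s["ee_rot"])
print("t",s["clock"],"pos",s["position"].round(4),"pinch fix",W2F(s["position"]-R[:,2]*PZ).round(4),"tilt",np.arctan2(R[0,2],-R[2,2]).round(3),"q",s["qpos"].round(3),"F",s["contact_force"].round(1),"M",s["moment"].round(2),"w",round(s["width"],4))
E
python3 - <<'E'
from st import *
Rt=toolR(.68);show("look",tcp(grip(0,-.14,.14),Rt),Rt)
E
```

```text
t 1.4833 pos [ 0.4213 -0.0861  0.3054] pinch fix [-0.1902 -0.142   0.3241] tilt -0.001 q [-0.368  0.017  1.64   0.005  1.487  1.212] F [-0.3 -0.8 -0.7] M [-0.   -0.02 -0.02] w 0.0856
look d [ 0.0296 -0.0976  0.0538] r [ 0.0053  0.6805 -0.0323]
```

Request:
apply_moves:
  moves: [0.0854,0,-0.014,0,0,0.1,-0.01,0.0854,0,-0.014,0,0,0.1,-0.01,0.0854,0,-0.014,0,0,0.1,-0.01,0.0854,0,-0.014,0,0,0.1,0,0.0854,0,-0.014,0,0,0.1,0,0.0854,0,-0.014,0,0,0.1,0,0.0854,0,-0.014,0,0,0.08,0,0.0854,0,0,0,0,0,0]

```text
clock: 2.15
position: [0.4225, 0.0265, 0.2997]
ee_rot: [-0.011, 0.939, 0.017, 0.344]
contact_force: [-1.9, 0.5, -1.4]
width: 0.0855
```

Run:
```python
from st import *
Rt=toolR(.68);show("look",tcp(grip(0,-.14,.14),Rt),Rt)
from rig import imaging
import cv2
d=imaging.get_image("wrist");np.savez("wrist1.npz",**d)
cv2.imwrite("pics/wrist1.png",cv2.resize(cv2.cvtColor(d["image"],cv2.COLOR_RGB2BGR),None,fx=1.56,fy=1.56,interpolation=cv2.INTER_CUBIC))
```

```text
t 2.15 pos [0.4225 0.0265 0.2997] pinch fix [-0.1987 -0.0296  0.314 ] tilt 0.701 q [-0.3   -0.364  2.146  0.343  0.718  1.05 ] F [-1.9  0.5 -1.4] M [-0.01  0.34  0.03] w 0.0855
look d [-0.0087  0.0167  0.0548] r [-0.0185 -0.0218  0.0082]
```

View pics/wrist1.png

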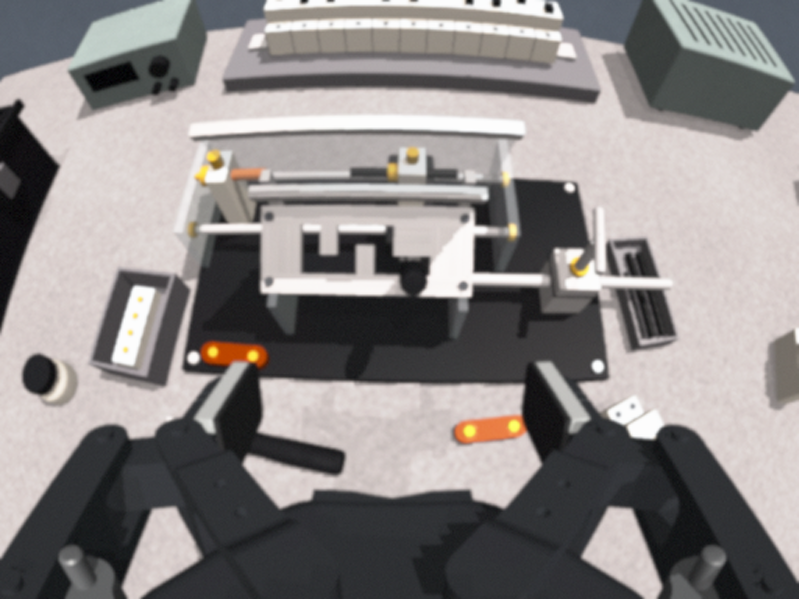

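Wrist view: gate plate corners at about (262,207), (474,207), (262,292) and (473,297), grip end at (413,277), and T-handle near (595,240). I'll enlarge it to refine the fixture pose.

Run:
```python
import cv2,numpy as np
a=cv2.cvtColor(np.load("wrist1.npz")["image"],cv2.COLOR_RGB2BGR)
cv2.imwrite("pics/w1a.png",cv2.resize(a[110:200,155:315],None,fx=5,fy=5,interpolation=cv2.INTER_CUBIC))
cv2.imwrite("pics/w1b.png",cv2.resize(a[105:255,300:440],None,fx=4,fy=4,interpolation=cv2.INTER_CUBIC))
```

```text
(no output)
```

View pics/w1a.png

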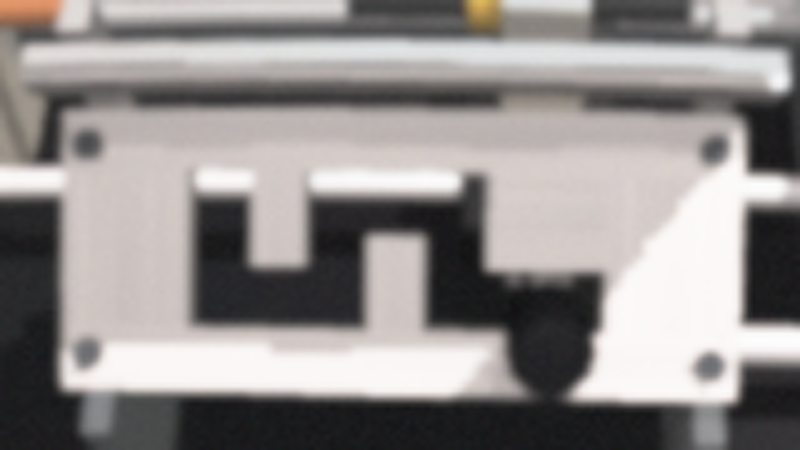

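View pics/w1b.png

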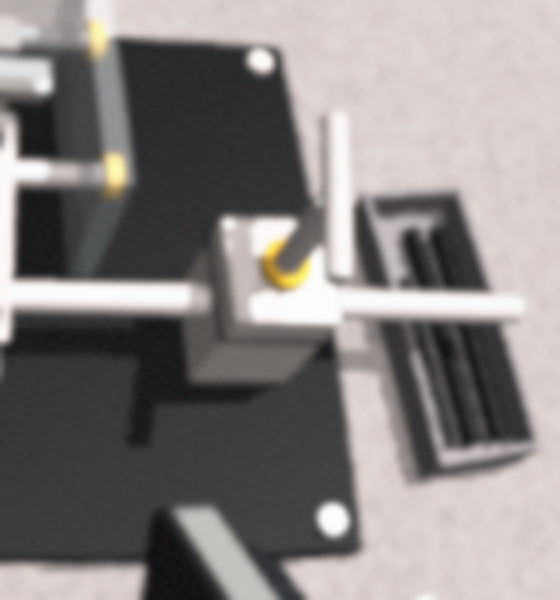

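```bash
cat >> h.py <<'E'
def projw(d,X):
    c=np.asarray(X)@d["R"].T+d["t"]; r=np.linalg.norm(c[...,:2],axis=-1); th=np.arctan2(r,c[...,2])
    k=d["fx"]*th/r; return np.stack([c[...,0]*k+d["cx"],c[...,1]*k+d["cy"]],-1)
E
python3 - <<'E'
from h import *
from scipy.optimize import least_squares
W=dict(np.load("wrist1.npz"));T=dict(np.load("top0.npz"));S=dict(np.load("scene0.npz"))
A=lambda u,v:(155+u/5,110+v/5)
B=lambda u,v:(300+u/4,105+v/4)
g=np.array([-.0445,0,.1271]);ux=np.array([np.cos(np.pi/6),0,.5]);uy=np.array([0,1,0])
gate=lambda a,b,c=0:g+ux*a+uy*b+np.array([-.5,0,.866])*c
obs=[("gTL",gate(.036,.087),A(62,112)),("gTR",gate(.036,-.087),A(748,118)),("gBR",gate(-.036,-.087),A(740,402)),("gBL",gate(-.036,.087),A(58,388)),
("grip",grip(0,-.14,.0225),A(548,355)),("tbar",[-.03,-.2,.135],B(339,194)),("bFR",[-.125,-.25,.012],B(357,552)),("bBR",[.125,-.25,.012],B(276,42)),("bFL",[-.125,.2,.012],(184/1.56,370/1.56))]
P=np.array([o[1] for o in obs]);U=np.array([o[2] for o in obs])
def f(p,full=False):
    R=Ro.from_euler('z',p[2]).as_matrix();X=P@R.T+[p[0],p[1],0]
    Wd=dict(W)
    if len(p)>3:
        Wd["R"]=Ro.from_rotvec(p[3:6]).as_matrix()@W["R"];Wd["t"]=Ro.from_rotvec(p[3:6]).as_matrix()@W["t"]
    return (projw(Wd,X)-U)
for n in(3,6):
    p0=np.zeros(n);p0[:3]=[.6085,.06,.021]
    r=least_squares(lambda p:np.r_[f(p).ravel(),p[3:]*200],p0,loss='soft_l1');print(r.x);
    for o,e in zip(obs,f(r.x)):print(o[0],e.round(2))
E
```

```text
[0.60758579 0.05594712 0.01416447]
gTL [-0.37 -0.29]
gTR [-1.51 -0.23]
gBR [-1.41 -0.19]
gBL [ 0.33 -0.09]
grip [6.91 3.22]
tbar [ 0.15 -1.19]
bFR [ 1.52 -0.15]
bBR [0.87 0.7 ]
bFL [-2.81 -0.22]
[ 6.08277862e-01  5.60386992e-02  1.41489093e-02 -1.59153156e-03
  1.75745784e-04 -6.26809955e-05]
gTL [-0.28 -0.27]
gTR [-1.56 -0.22]
gBR [-1.44 -0.23]
gBL [ 0.39 -0.12]
grip [6.88 3.08]
tbar [ 0.05 -1.21]
bFR [ 1.51 -0.12]
bBR [0.8  0.86]
bFL [-2.75 -0.19]
```

```bash
sed -i 's/^FT=.*/FT=np.array([.608,.0553,0.]); YAW=.0145/' h.py
python3 - <<'E'
from st import *
from scipy.optimize import least_squares
W=dict(np.load("wrist1.npz"))
U=np.array([155+548/5,110+355/5])
r=least_squares(lambda p:projw(W,F2W(grip(p[0],p[1],.0225)))-U,[0,-.14]);print(r.x)
# depth check around grip end
d=W["range_z"];u,v=U.round().astype(int);z=d[v-2:v+3,u-2:u+3];print(z.round(3), (F2W(grip(*r.x,.0225))@W["R"].T+W["t"])[2])
c=r.x[0]
Rt=toolR(.68)
for o in(.1,.06,.004):show(o,tcp(grip(c,-.13,o),Rt),Rt)
E
```

```text
t 2.2 pos [0.4244 0.0253 0.3016] pinch fix [-0.1961 -0.0278  0.3158] tilt 0.702 q [-0.301 -0.362  2.141  0.341  0.72   1.051] F [ 0.1 -0.4  0. ] M [ 0.01  0.33 -0.01] w 0.0855
[ 0.00791096 -0.1217032 ]
[[0.306 0.307 0.306 0.305 0.306]
 [0.306 0.305 0.307 0.307 0.306]
 [0.306 0.307 0.306 0.305 0.306]
 [0.307 0.306 0.307 0.307 0.306]
 [0.307 0.307 0.307 0.307 0.308]] 0.3065089389152724
0.1 d [-0.0112  0.0116  0.0946] r [-0.0213 -0.0226  0.0143]
0.06 d [-0.0132  0.0124  0.1346] r [-0.0213 -0.0226  0.0143]
0.004 d [-0.0159  0.0136  0.1905] r [-0.0213 -0.0226  0.0143]
```

Request:
apply_moves:
  moves: [0.0854,-0.004,0.004,0.02,-0.0213,-0.0226,0.0143,0.0854,-0.004,0.004,0.02,0,0,0,0.0854,-0.003,0.004,0.02,0,0,0,0.0854,0,0,0.02,0,0,0,0.0854,0,0,0.02,0,0,0,0.0854,0,0,0.015,0,0,0,0.0854,0,0,0,0,0,0,0.0854,0,0,0,0,0,0]

```text
clock: 2.87
position: [0.5072, 0.0063, 0.2127]
ee_rot: [0.002, 0.942, 0.008, 0.336]
contact_force: [0.3, 0.1, 0.4]
width: 0.0851
```

Run:
```python
from st import *
Rt=toolR(.68)
show("g",tcp(grip(.008,-.125,.004),Rt),Rt)
from rig import imaging
import cv2
d=imaging.get_image("wrist");np.savez("wrist2.npz",**d)
cv2.imwrite("pics/wrist2.png",cv2.resize(cv2.cvtColor(d["image"],cv2.COLOR_RGB2BGR),None,fx=1.56,fy=1.56,interpolation=cv2.INTER_CUBIC))
```

```text
t 2.8667 pos [0.5072 0.0063 0.2127] pinch fix [-0.1134 -0.0473  0.2271] tilt 0.686 q [-0.232 -0.099  2.211  0.401  0.385  0.999] F [0.3 0.1 0.4] M [-0.01  0.31  0.04] w 0.0851
g d [-0.0193 -0.0112  0.0699] r [ 0.0083 -0.0059  0.005 ]
```

View pics/wrist2.png

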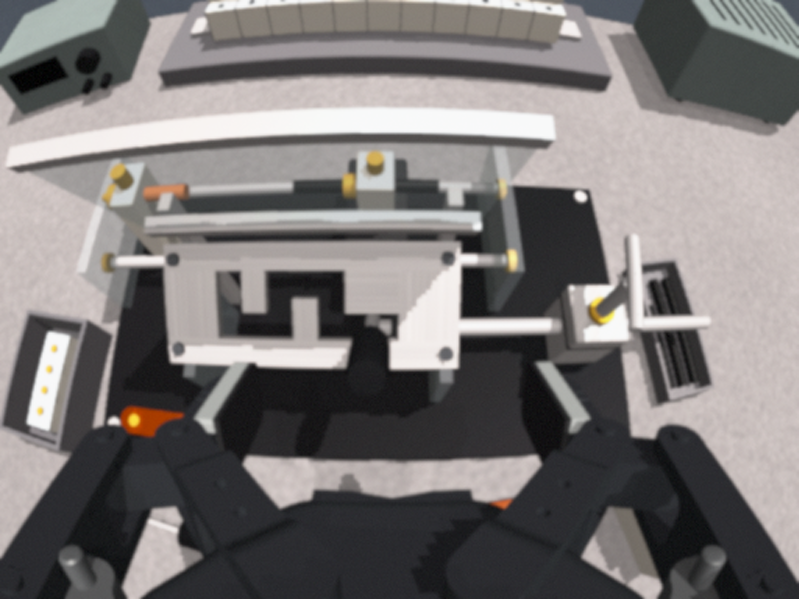

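```bash
cat > kin.py <<'E'
from h import *
from scipy.optimize import least_squares
rot=lambda a,t:Ro.from_euler(a,t).as_matrix()
def fk(q,P):
    h,a0,L1,e,L2,d,LT,w=P
    R=rot('z',q[0]);p=np.array([0,0,h])+R@[a0,0,0]
    R=R@rot('y',q[1]);p=p+R@[0,d,L1]
    R=R@rot('y',q[2]);p=p+R@[e,0,L2]
    R=R@rot('z',q[3]);R=R@rot('y',q[4]);p=p+R@[w,0,0]
    R=R@rot('z',q[5]);p=p+R@[0,0,LT]
    return p,R@rot('z',np.pi/2)
data=[([-1.40897504,.276618068,1.50610977,0,1.36067466,-.120991866],[.16037429,-.5516555,.23043584]),
([-.368,.017,1.64,.005,1.487,1.212],[.4213,-.0861,.3054]),([-.3,-.364,2.146,.343,.718,1.05],[.4225,.0265,.2997]),
([-.301,-.362,2.141,.341,.72,1.051],[.4244,.0253,.3016]),([-.232,-.099,2.211,.401,.385,.999],[.5072,.0063,.2127])]
if __name__=="__main__":
    f=lambda P:np.concatenate([fk(q,P)[0]-x for q,x in data]+[(P-[.15,0,.4,0,.4,.07,.25,0])*1e-3])
    r=least_squares(f,[.15,0,.4,0,.4,.07,.25,0]);print(r.x.round(4),(f(r.x)*1e3).round(1)[:15])
    print(fk(data[-1][0],r.x)[1], Rq([.002,.942,.008,.336]))
    np.save("P.npy",r.x)
E
python3 kin.py
```

```text
[ 1.370e-01 -1.100e-03  6.304e-01  6.060e-02  4.217e-01  6.940e-02
  3.652e-01 -3.000e-04] [ 0.  -0.  -0.1 -0.   0.   0.1  0.1 -0.1  0.1 -0.1 -0.1 -0.1  0.   0.1
  0. ]
[[ 7.73693718e-01  1.34277638e-02  6.33417498e-01]
 [ 1.65476893e-02 -9.99862594e-01  9.83672698e-04]
 [ 6.33343671e-01  9.72053455e-03 -7.73809606e-01]] [[ 0.77415408  0.0137235   0.63284843]
 [ 0.01641062 -0.99986404  0.00160747]
 [ 0.63278445  0.009141   -0.77427404]]
```

```bash
cat >> kin.py <<'E'
PK=np.load("P.npy")
def ik(p,R,q0):
    def f(q):
        a,B=fk(q,PK);return np.r_[(a-p)*10,Ro.from_matrix(B.T@R).as_rotvec()]
    lo=np.array([-2.89,-.75,.22,-1.18,.11,-2.7]);hi=np.array([2.89,2.08,2.7,4.32,2.71,2.7])
    r=least_squares(f,np.clip(q0,lo+1e-3,hi-1e-3),bounds=(lo,hi));return r.x,np.abs(r.fun).max()
E
python3 - <<'E'
from kin import *
q0=data[-1][0]
for a in(.45,.5,.55,.6,.65,.7):
  for nm,c,l in(("low0",.008,-.12),("up1",.03,.12),("up2",.06,.12),("low3",.09,-.12),("last",.09,.12)):
    R=toolR(a);q,e=ik(tcp(grip(c,l,.006),R),R,q0);print(a,nm,q.round(2),"err",e.round(4))
E
```

```text
0.45 low0 [-0.15  0.09  2.09  0.14  0.52  1.3 ] err 0.0
0.45 up1 [-0.08  0.11  2.01  0.08  0.57  1.42] err 0.0
0.45 up2 [-0.01  0.12  2.    0.02  0.57  1.54] err 0.0
0.45 low3 [ 0.07  0.11  2.07 -0.05  0.52  1.67] err 0.0
0.45 last [ 0.07  0.13  1.99 -0.04  0.58  1.66] err 0.0
0.5 low0 [-0.15  0.08  2.13  0.19  0.45  1.25] err 0.0
0.5 up1 [-0.08  0.1   2.05  0.1   0.5   1.4 ] err 0.0
0.5 up2 [-0.01  0.1   2.04  0.02  0.5   1.53] err 0.0
0.5 low3 [ 0.08  0.09  2.11 -0.07  0.44  1.69] err 0.0
0.5 last [ 0.07  0.11  2.03 -0.06  0.5   1.67] err 0.0
0.55 low0 [-0.16  0.07  2.17  0.25  0.37  1.18] err 0.0
0.55 up1 [-0.09  0.09  2.09  0.13  0.42  1.36] err 0.0
0.55 up2 [-0.01  0.09  2.08  0.03  0.42  1.53] err 0.0
0.55 low3 [ 0.08  0.09  2.15 -0.09  0.36  1.71] err 0.0
0.55 last [ 0.07  0.1   2.07 -0.08  0.42  1.69] err 0.0
0.6 low0 [-0.17  0.06  2.21  0.36  0.3   1.07] err 0.0
0.6 up1 [-0.09  0.08  2.13  0.18  0.34  1.31] err 0.0
0.6 up2 [-0.01  0.09  2.12  0.04  0.33  1.52] err 0.0
0.6 low3 [ 0.08  0.08  2.19 -0.14  0.28  1.76] err 0.0
0.6 last [ 0.08  0.1   2.11 -0.1   0.34  1.72] err 0.0
0.65 low0 [-0.18  0.06  2.25  0.54  0.23  0.89] err 0.0
0.65 up1 [-0.1   0.07  2.17  0.26  0.26  1.23] err 0.0
0.65 up2 [-0.01  0.08  2.16  0.06  0.25  1.5 ] err 0.0
0.65 low3 [ 0.08  0.08  2.23 -0.22  0.19  1.84] err 0.0
0.65 last [ 0.08  0.09  2.15 -0.15  0.25  1.77] err 0.0
0.7 low0 [-0.19  0.06  2.29  0.89  0.17  0.53] err 0.0
0.7 up1 [-0.1   0.07  2.21  0.43  0.18  1.06] err 0.0
0.7 up2 [-0.01  0.08  2.2   0.1   0.16  1.46] err 0.0
0.7 low3 [ 0.09  0.08  2.27 -0.44  0.11  2.06] err 0.0004
0.7 last [ 0.08  0.09  2.19 -0.26  0.17  1.87] err 0.0
```

Run:
```python
from h import *
W=dict(np.load("wrist2.npz"))
for x in(-.055,-.05,-.045,-.04,-.035): print(x,[ (projw(W,F2W([x,y,.269]))*1.56).round(0).tolist() for y in(.095,0,-.095)])
print("base",[(projw(W,F2W([-.0133,y,.145]))*1.56).round(0).tolist() for y in(.095,0,-.095)])
print("grip end",(projw(W,F2W(grip(.008,-.122,.0225)))*1.56).round())
u,v=300,222
d=W["range_z"]
for v in range(205,245,4):
  for u in(300,):
    i,j=int(u/1.56),int(v/1.56);z=d[j,i]
    x,y=i-W["cx"],j-W["cy"];r=np.hypot(x,y);th=r/W["fx"];c=z*np.array([np.tan(th)*x/r,np.tan(th)*y/r,1]);print(v,W2F(W["R"].T@(c-W["t"])).round(4))
```

```text
-0.055 [[-4.0, 189.0], [225.0, 163.0], [559.0, 164.0]]
-0.05 [[1.0, 177.0], [228.0, 149.0], [555.0, 151.0]]
-0.045 [[6.0, 166.0], [231.0, 136.0], [552.0, 138.0]]
-0.04 [[11.0, 155.0], [234.0, 124.0], [549.0, 126.0]]
-0.035 [[16.0, 145.0], [237.0, 112.0], [546.0, 114.0]]
base [[152.0, 245.0], [304.0, 242.0], [475.0, 242.0]]
grip end [365. 377.]
205 [-0.0189 -0.0058  0.1912]
209 [-0.0173 -0.0048  0.1861]
213 [-0.0146 -0.0032  0.1776]
217 [-0.0126 -0.0017  0.17  ]
221 [-0.0105 -0.0004  0.1635]
225 [-0.0085  0.0011  0.1554]
229 [-0.0105  0.0009  0.1554]
233 [-0.0079  0.0027  0.1459]
237 [0.0648 0.0316 0.0135]
241 [-0.0106  0.0032  0.1418]
```

Run:
```python
from st import *
Rt=toolR(.60)
show("pre",tcp(grip(.008,-.122,.05),Rt),Rt)
show("g",tcp(grip(.008,-.122,.006),Rt),Rt)
```

```text
t 2.9167 pos [0.5073 0.0062 0.2131] pinch fix [-0.1133 -0.0475  0.2276] tilt 0.687 q [-0.232 -0.1    2.211  0.401  0.385  0.999] F [0.6 0.2 0.2] M [-0.07  0.25 -0.  ] w 0.0853
pre d [-0.019  -0.0109  0.0241] r [ 0.0089 -0.0869  0.0046]
g d [-0.0208 -0.0113  0.0681] r [ 0.0089 -0.0869  0.0046]
```

Request:
apply_moves:
  moves: [0.0854,-0.01,-0.006,0.006,0.0089,-0.0869,0.0046,0.0854,-0.01,-0.006,0.006,0,0,0,0.0854,0,0,0.006,0,0,0,0.0854,0,0,0.006,0,0,0,0.0854,0,0,0,0,0,0,0.0854,0,0,0,0,0,0,0.0854,0,0,0,0,0,0,0.0854,0,0,0,0,0,0]

```text
clock: 3.58
position: [0.5097, 0.015, 0.1882]
ee_rot: [-0.0, 0.954, 0.006, 0.299]
contact_force: [-0.0, 0.4, 1.0]
width: 0.0855
```

Run:
```python
from st import *
Rt=toolR(.60)
show("g",tcp(grip(.008,-.122,.006),Rt),Rt)
```

```text
t 3.5833 pos [0.5097 0.015  0.1882] pinch fix [-0.1095 -0.0388  0.2035] tilt 0.607 q [-0.187 -0.044  2.186  0.275  0.416  1.153] F [-0.   0.4  1. ] M [ 0.05  0.22 -0.03] w 0.0855
g d [-0.0032 -0.0021  0.0477] r [ 0.0044 -0.007  -0.0009]
```

Request:
apply_moves:
  moves: [0.0854,-0.003,-0.002,0.016,0.0044,-0.007,0,0.0854,0,0,0.016,0,0,0,0.0854,0,0,0.015,0,0,0,0.0854,0,0,0,0,0,0,0.03,0,0,0,0,0,0,0.03,0,0,0,0,0,0,0.03,0,0,0,0,0,0,0.03,0,0,0,0,0,0]
  newtons: 30

```text
clock: 4.25
position: [0.5357, 0.0161, 0.152]
ee_rot: [-0.001, 0.954, 0.006, 0.3]
contact_force: [0.2, 0.8, 1.5]
width: 0.0387
```

Run:
```python
from st import *
Rt=toolR(.60)
show("g",tcp(grip(.008,-.122,.006),Rt),Rt)
from rig import imaging
import cv2
d=imaging.get_image("wrist");np.savez("wrist3.npz",**d)
cv2.imwrite("pics/wrist3.png",cv2.resize(cv2.cvtColor(d["image"],cv2.COLOR_RGB2BGR),None,fx=1.56,fy=1.56,interpolation=cv2.INTER_CUBIC))
```

```text
t 4.25 pos [0.5357 0.0161 0.152 ] pinch fix [-0.0835 -0.0381  0.1673] tilt 0.609 q [-0.171  0.054  2.207  0.36   0.298  1.074] F [0.2 0.8 1.5] M [ 0.    0.24 -0.03] w 0.0387
g d [-0.0039 -0.0011  0.0031] r [ 0.0023 -0.0089 -0.0013]
```

View pics/wrist3.png

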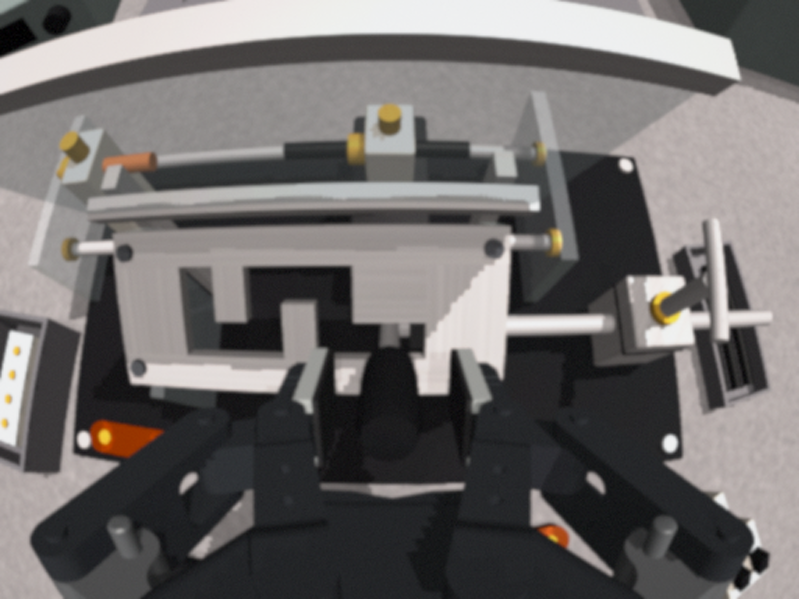

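The view shows the two pads straddling the grip, which is centred at about (390,400). I'll close on it.

Request:
apply_moves:
  moves: [0.015,-0.003,-0.001,0.003,0,0,0,0.015,0,0,0,0,0,0,0.015,0,0,0,0,0,0,0.015,0,0,0,0,0,0,0.015,0,0,0,0,0,0,0.015,0,0,0,0,0,0,0.015,0,0,0,0,0,0,0.015,0,0,0,0,0,0]
  newtons: 30

```text
clock: 4.97
position: [0.5355, 0.017, 0.1496]
ee_rot: [-0.001, 0.953, 0.006, 0.302]
contact_force: [0.6, 0.5, -0.8]
width: 0.0194
```

Run:
```python
from st import *
Rt=toolR(.60)
for n,c,l in(("A",.03,-.122),("B",.03,.0),("C",.03,.12)):show(n,tcp(grip(c,l,.006),Rt),Rt)
```

```text
t 4.9667 pos [0.5355 0.017  0.1496] pinch fix [-0.0838 -0.0372  0.1648] tilt 0.614 q [-0.168  0.057  2.216  0.374  0.281  1.062] F [ 0.6  0.5 -0.8] M [-0.02  0.16 -0.01] w 0.0194
A d [-0.0024 -0.0222  0.0011] r [ 0.0033 -0.0139 -0.001 ]
B d [ 0.0148 -0.0223  0.0016] r [ 0.0033 -0.0139 -0.001 ]
C d [ 0.0315 -0.0223  0.0042] r [ 0.0033 -0.0139 -0.001 ]
```

Request:
apply_moves:
  moves: [0.015,0,-0.006,0,0,-0.01,0,0.015,0,-0.006,0,0,0,0,0.015,0,-0.006,0,0,0,0,0.015,0,-0.004,0,0,0,0,0.015,0,0,0,0,0,0,0.015,0,0,0,0,0,0,0.015,0,0,0,0,0,0,0.015,0,0,0,0,0,0]

```text
clock: 5.63
position: [0.536, 0.0383, 0.1502]
ee_rot: [0.0, 0.955, 0.006, 0.298]
contact_force: [1.2, 2.0, -0.0]
width: 0.0193
```

Run:
```python
from st import *
Rt=toolR(.60)
for n,c,l in(("A",.03,-.122),("B",.03,.0),("C",.03,.12)):show(n,tcp(grip(c,l,.006),Rt),Rt)
```

```text
t 5.6333 pos [0.536  0.0383 0.1502] pinch fix [-0.0828 -0.0159  0.1655] tilt 0.605 q [-0.098  0.06   2.204  0.213  0.281  1.274] F [ 1.2  2.  -0. ] M [0.32 0.14 0.23] w 0.0193
A d [-0.0034 -0.001   0.0012] r [ 0.0056 -0.0055 -0.0011]
B d [ 0.0138 -0.001   0.0016] r [ 0.0056 -0.0055 -0.0011]
C d [ 0.0305 -0.001   0.004 ] r [ 0.0056 -0.0055 -0.0011]
```

Request:
apply_moves:
  moves: [0.015,0.007,0,0,0,0,0,0.015,0.007,0,0,0,0,0,0.015,0.007,0,0.001,0,0,0,0.015,0.006,0,0.001,0,0,0,0.015,0.004,0,0.002,0,0,0,0.015,0,0,0,0,0,0,0.015,0,0,0,0,0,0,0.015,0,0,0,0,0,0]

```text
clock: 6.3
position: [0.5604, 0.0388, 0.1631]
ee_rot: [-0.001, 0.957, 0.005, 0.291]
contact_force: [-2.7, 0.4, 1.3]
width: 0.0192
```

Run:
```python
from st import *
Rt=toolR(.60)
for n,c,l in(("C",.03,.12),("D",.06,.12),("E",.06,-.12)):show(n,tcp(grip(c,l,.006),Rt),Rt)
from rig import imaging
import cv2
d=imaging.get_image("wrist");np.savez("wrist4.npz",**d)
cv2.imwrite("pics/wrist4.png",cv2.resize(cv2.cvtColor(d["image"],cv2.COLOR_RGB2BGR),None,fx=1.56,fy=1.56,interpolation=cv2.INTER_CUBIC))
```

```text
t 6.3 pos [0.5604 0.0388 0.1631] pinch fix [-0.0582 -0.0157  0.1786] tilt 0.591 q [-0.091  0.079  2.128  0.161  0.35   1.334] F [-2.7  0.4  1.3] M [0.03 0.72 0.04] w 0.0192
C d [ 0.0031 -0.0008  0.0007] r [ 0.0036  0.009  -0.0022]
D d [ 0.0031 -0.0308  0.0006] r [ 0.0036  0.009  -0.0022]
E d [-0.0306 -0.0307 -0.0017] r [ 0.0036  0.009  -0.0022]
```

View pics/wrist4.png

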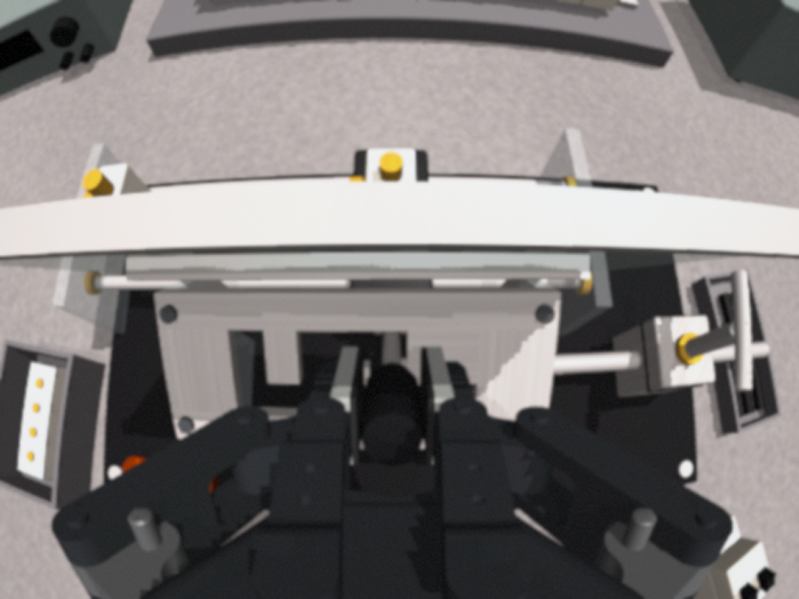

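The lever's shaft now sits in the upper part of the first cross-slot, around (392,345). Next I'll go 2 mm further up and along the upper lane.

Request:
apply_moves:
  moves: [0.015,0.004,0,0,0,0.005,0,0.015,0.002,-0.003,0,0,0,0,0.015,0,-0.007,0,0,0,0,0.015,0,-0.007,0,0,0,0,0.015,0,-0.007,0,0,0,0,0.015,0,-0.006,0,0,0,0,0.015,0,0,0,0,0,0,0.015,0,0,0,0,0,0]

```text
clock: 7.02
position: [0.5645, 0.0682, 0.1651]
ee_rot: [0.001, 0.956, 0.004, 0.292]
contact_force: [-2.0, -1.5, -0.7]
width: 0.0192
```

Run:
```python
from st import *
Rt=toolR(.60)
for n,c,l in(("D",.06,.12),("E",.06,-.12)):show(n,tcp(grip(c,l,.006),Rt),Rt)
```

```text
t 7.0167 pos [0.5645 0.0682 0.1651] pinch fix [-0.0538  0.0137  0.1806] tilt 0.592 q [-0.005  0.089  2.111  0.011  0.35   1.548] F [-2.  -1.5 -0.7] M [-0.09  0.88 -0.15] w 0.0192
D d [-0.0017 -0.0014 -0.0001] r [ 0.0068  0.0079 -0.0036]
E d [-0.0354 -0.0013 -0.0024] r [ 0.0068  0.0079 -0.0036]
```

c ≈ 0.0587, which is within the second cross-slot. Crossing down.

Request:
apply_moves:
  moves: [0.015,-0.008,-0.001,0,0,0,0,0.015,-0.008,0,0,0,0,0,0.015,-0.008,0,0,0,0,0,0.015,-0.007,0,-0.001,0,0,0,0.015,-0.005,0,-0.001,0,0,0,0.015,0,0,0,0,0,0,0.015,0,0,0,0,0,0,0.015,0,0,0,0,0,0]

```text
clock: 7.68
position: [0.5436, 0.0687, 0.1549]
ee_rot: [0.0, 0.952, 0.003, 0.307]
contact_force: [2.1, 1.0, -0.6]
width: 0.0195
```

Run:
```python
from st import *
Rt=toolR(.60)
for n,c,l in(("E",.06,-.12),("F",.09,-.12)):show(n,tcp(grip(c,l,.006),Rt),Rt)
```

```text
t 7.6833 pos [0.5436 0.0687 0.1549] pinch fix [-0.0751  0.0145  0.17  ] tilt 0.625 q [-0.004  0.069  2.191  0.014  0.257  1.548] F [ 2.1  1.  -0.6] M [ 0.38 -0.07  0.33] w 0.0195
E d [-0.0124 -0.0006  0.0003] r [ 0.007  -0.0246 -0.0056]
F d [-0.0126 -0.0306  0.0001] r [ 0.007  -0.0246 -0.0056]
```

Request:
apply_moves:
  moves: [0.015,-0.006,0,0,0,-0.02,0,0.015,-0.006,0,0,0,0,0,0.015,-0.004,0,0,0,0,0,0.015,-0.002,0,0,0,0,0,0.015,-0.001,0,0,0,0,0,0.015,0,0,0,0,0,0,0.015,0,0,0,0,0,0,0.015,0,0,0,0,0,0]

```text
clock: 8.35
position: [0.5302, 0.0684, 0.1456]
ee_rot: [0.0, 0.954, 0.003, 0.301]
contact_force: [2.7, 1.3, 0.4]
width: 0.0191
```

Run:
```python
from st import *
Rt=toolR(.60)
for n,c,l in(("E",.06,-.12),("F",.09,-.12)):show(n,tcp(grip(c,l,.006),Rt),Rt)
```

```text
t 8.35 pos [0.5302 0.0684 0.1456] pinch fix [-0.0883  0.0144  0.1609] tilt 0.611 q [-0.004  0.066  2.217  0.015  0.247  1.547] F [2.7 1.3 0.4] M [ 0.37 -0.4   0.19] w 0.0191
E d [ 0.0039 -0.0008  0.0006] r [ 0.0072 -0.011  -0.0061]
F d [ 0.0037 -0.0308  0.0004] r [ 0.0072 -0.011  -0.0061]
```

Request:
apply_moves:
  moves: [0.015,0.002,-0.006,0,0,-0.01,0,0.015,0,-0.008,0,0,0,0,0.015,0,-0.008,0,0,0,0,0.015,0,-0.006,0,0,0,0,0.015,0,-0.003,0,0,0,0,0.015,0,0,0,0,0,0,0.015,0,0,0,0,0,0,0.015,0,0,0,0,0,0]

```text
clock: 9.02
position: [0.5301, 0.0981, 0.1459]
ee_rot: [0.002, 0.956, 0.003, 0.294]
contact_force: [2.6, 0.4, 0.3]
width: 0.019
```

Run:
```python
from st import *
Rt=toolR(.60)
for n,c,l in(("F",.09,-.12),("G",.09,.14)):show(n,tcp(grip(c,l,.006),Rt),Rt)
```

```text
t 9.0167 pos [0.5301 0.0981 0.1459] pinch fix [-0.0878  0.0441  0.1614] tilt 0.597 q [ 0.09   0.078  2.191 -0.194  0.282  1.825] F [2.6 0.4 0.3] M [ 0.51 -0.28  0.28] w 0.019
F d [ 0.0034 -0.0011  0.0006] r [ 0.0111  0.0032 -0.0051]
G d [ 0.0399 -0.0013  0.0036] r [ 0.0111  0.0032 -0.0051]
```

c ≈ 0.089. Crossing up into the last slot.

Request:
apply_moves:
  moves: [0.015,0.007,-0.001,0,0,0,0,0.015,0.007,0,0,0,0,0,0.015,0.007,0,0.001,0,0,0,0.015,0.007,0,0.001,0,0,0,0.015,0.007,0,0.001,0,0,0,0.015,0.006,0,0.001,0,0,0,0.015,0.004,0,0,0,0,0,0.015,0,0,0,0,0,0]

```text
clock: 9.68
position: [0.5487, 0.0965, 0.157]
ee_rot: [0.005, 0.963, 0.001, 0.271]
contact_force: [-1.2, 0.9, 1.4]
width: 0.0192
```

Run:
```python
from st import *
Rt=toolR(.60)
show("G",tcp(grip(.09,.14,.006),Rt),Rt)
from rig import imaging
import cv2
d=imaging.get_image("wrist");np.savez("wrist5.npz",**d)
cv2.imwrite("pics/wrist5.png",cv2.resize(cv2.cvtColor(d["image"],cv2.COLOR_RGB2BGR),None,fx=1.56,fy=1.56,interpolation=cv2.INTER_CUBIC))
```

```text
t 9.6833 pos [0.5487 0.0965 0.157 ] pinch fix [-0.0684  0.0424  0.1729] tilt 0.548 q [ 0.084  0.095  2.101 -0.134  0.403  1.762] F [-1.2  0.9  1.4] M [0.73 0.27 0.44] w 0.0192
G d [ 0.0184 -0.0031  0.0014] r [ 0.0167  0.0522 -0.0082]
```

View pics/wrist5.png

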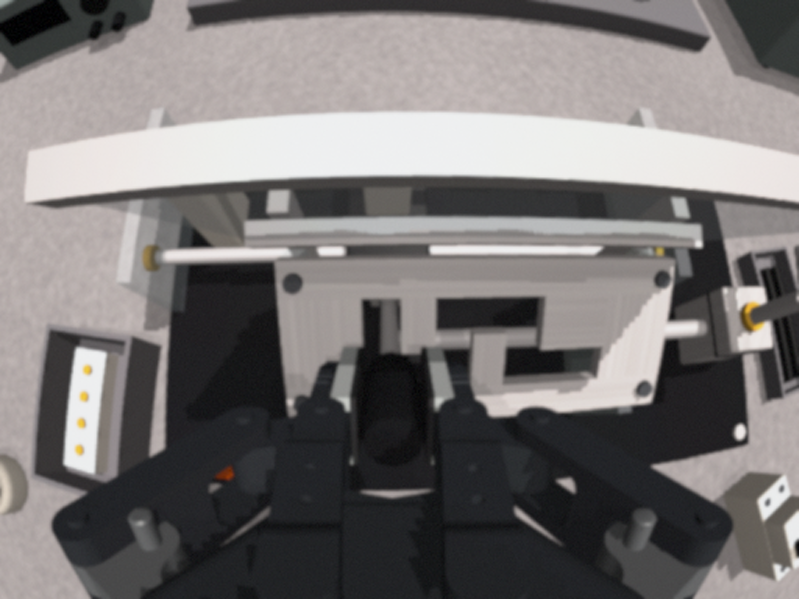

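The shaft at (388,330) is partway up the third cross-slot, which spans roughly columns 362–402, and it sits a little right of centre. I'll nudge it +y, restore the tilt and continue up.

Request:
apply_moves:
  moves: [0.015,0,-0.003,0,0.01,0.05,0,0.015,0.006,-0.001,0,0,0,0,0.015,0.007,0,0,0,0,0,0.015,0.007,0,0.001,0,0,0,0.015,0.006,0,0.001,0,0,0,0.015,0.004,0,0,0,0,0,0.015,0,0,0,0,0,0,0.015,0,0,0,0,0,0]

```text
clock: 10.4
position: [0.5667, 0.0989, 0.1651]
ee_rot: [0.001, 0.959, 0.001, 0.283]
contact_force: [-4.7, 0.7, 2.3]
width: 0.0192
```

Run:
```python
from st import *
Rt=toolR(.60)
show("G",tcp(grip(.09,.14,.006),Rt),Rt)
f=W2F(s["position"]-R[:,2]*PZ);print("c",f[1]+.045,"q",np.pi/6-np.arctan2(-f[0],f[2]-.05))
```

```text
t 10.4 pos [0.5667 0.0989 0.1651] pinch fix [-0.0508  0.0444  0.1808] tilt 0.574 q [ 0.081  0.105  2.079 -0.122  0.387  1.75 ] F [-4.7  0.7  2.3] M [0.42 0.88 0.15] w 0.0192
G d [-0.0012 -0.0008 -0.001 ] r [ 0.01    0.0257 -0.0094]
c 0.08938542400885979 q 0.15323394723358008
```

The last slot is reached (c ≈ 0.089, q ≈ 0.15). Now I'll release and back off along the tool axis.

Request:
apply_moves:
  moves: [0.06,0,0,0,0,0,0,0.06,0,0,0,0,0,0,0.06,0,0,0,0,0,0,0.06,0,0,0,0,0,0,0.06,0,0,0,0,0,0,0.06,0,0,-0.015,0,0,0,0.06,0,0,-0.025,0,0,0,0.06,0,0,-0.03,0,0,0]

```text
clock: 11.07
position: [0.5312, 0.0979, 0.222]
ee_rot: [0.003, 0.959, 0.002, 0.283]
contact_force: [1.2, 0.8, 0.3]
width: 0.0601
```

Request:
apply_moves:
  moves: [0.06,0,0,-0.03,0,0,0,0.06,0,0,-0.03,0,0,0,0.06,0,0,-0.02,0,0,0,0.06,0,0.02,0,0,0,0,0.06,0,0.03,0,0,0,0,0.06,0,0.03,0,0,0,0,0.06,0,0.02,0,0,0,0,0.06,0,0,0,0,0,0]

```text
clock: 11.73
position: [0.4873, -0.0027, 0.3047]
ee_rot: [0.003, 0.956, 0.007, 0.294]
contact_force: [-0.0, -0.4, 0.6]
width: 0.06
```

Run:
```python
from st import *
from rig import imaging
import cv2
d=imaging.get_image("wrist");np.savez("wrist6.npz",**d)
cv2.imwrite("pics/wrist6.png",cv2.resize(cv2.cvtColor(d["image"],cv2.COLOR_RGB2BGR),None,fx=1.56,fy=1.56,interpolation=cv2.INTER_CUBIC))
```

```text
t 11.7333 pos [ 0.4873 -0.0027  0.3047] pinch fix [-0.132  -0.056   0.3201] tilt 0.596 q [-0.255 -0.2    1.983  0.199  0.787  1.201] F [-0.  -0.4  0.6] M [ 0.03  0.22 -0.01] w 0.06
```

View pics/wrist6.png

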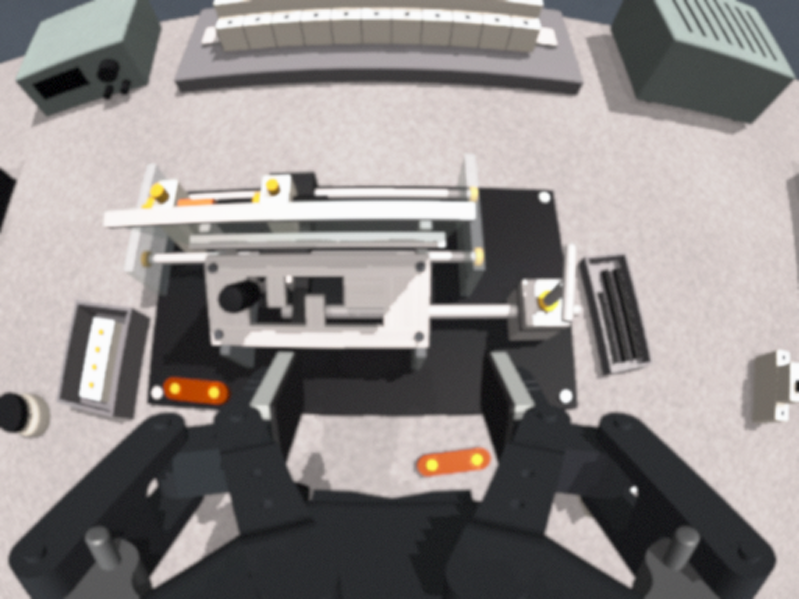

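The lever grip is in the upper left slot at about (238,297), and the T-bar runs from about (570,247) to (570,317). I'll check both against the model.

Run:
```python
from st import *
import cv2
W=dict(np.load("wrist6.npz"))
a=cv2.cvtColor(W["image"],cv2.COLOR_RGB2BGR)
cv2.imwrite("pics/w6b.png",cv2.resize(a[140:230,310:410],None,fx=6,fy=6,interpolation=cv2.INTER_CUBIC))
cv2.imwrite("pics/w6a.png",cv2.resize(a[150:230,120:220],None,fx=6,fy=6,interpolation=cv2.INTER_CUBIC))
for l in(0,.1,.2,.3):
  u=np.array([np.cos(l),-np.sin(l),0])*.032;c=np.array([-.03,-.2,.133])
  print(l,[((projw(W,F2W(c+k*u))-[310,140])*6).round().tolist() for k in(1,-1)])
print("stem",[((projw(W,F2W([-.03,-.2,z]))-[310,140])*6).round().tolist() for z in(.081,.13)])
for q in(.1,.15,.18): print(q,((projw(W,F2W(grip(.0895,q,.0225)))-[120,150])*6).round())
```

```text
t 11.7833 pos [ 0.4871 -0.0014  0.3044] pinch fix [-0.1322 -0.0548  0.3199] tilt 0.596 q [-0.253 -0.2    1.983  0.199  0.788  1.205] F [-0.3  0.2 -0.2] M [0.01 0.23 0.01] w 0.0597
0 [[313.0, 99.0], [349.0, 392.0]]
0.1 [[326.0, 100.0], [335.0, 392.0]]
0.2 [[340.0, 102.0], [320.0, 390.0]]
0.3 [[353.0, 106.0], [306.0, 386.0]]
stem [[251.0, 313.0], [327.0, 246.0]]
0.1 [159. 265.]
0.15 [157. 217.]
0.18 [157. 188.]
```

View pics/w6b.png

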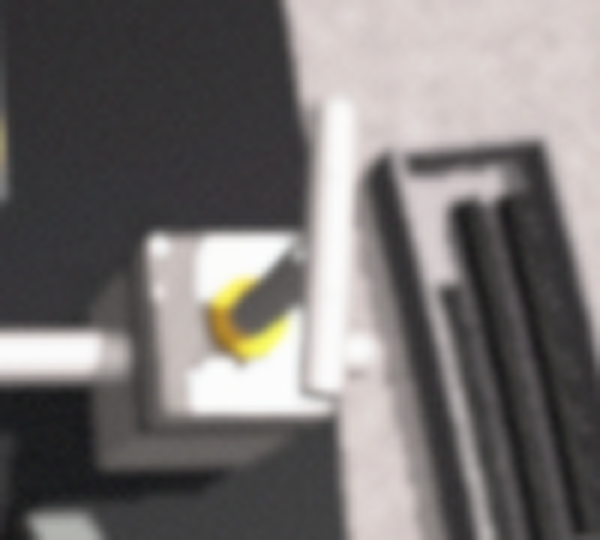

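View pics/w6a.png

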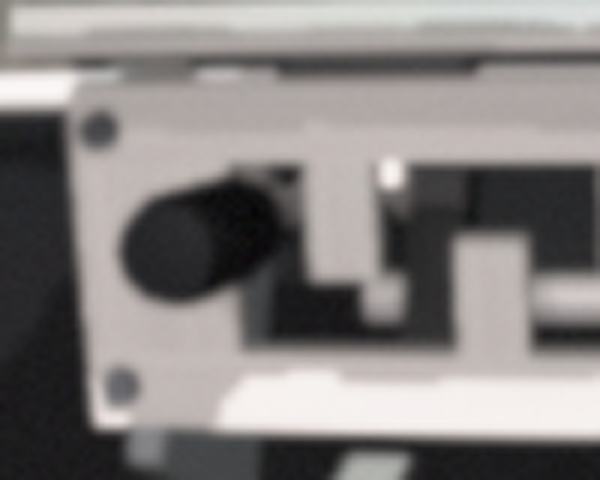

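Request:
apply_moves:
  moves: [0.06,0,0.018,0,0,-0.1,0,0.06,0,0.018,0,0,-0.1,0,0.06,0,0.018,0,0,-0.1,0,0.06,0,0.018,0,0,-0.1,0,0.06,0,0.018,0,0,-0.1,0,0.06,0,0.018,0,0,-0.1,0,0.06,0.02,0.018,0,0,0,0,0.06,0.02,0.01,0,0,0,0]

```text
clock: 12.45
position: [0.5215, -0.1328, 0.2991]
ee_rot: [0.005, 1.0, 0.007, -0.022]
contact_force: [-0.1, -0.2, -0.1]
width: 0.0602
```

Run:
```python
from st import *
from kin import ik
Rt=toolR(0,-.175+np.pi)
show("T",tcp([-.03,-.2,.23],Rt),Rt)
for l in(.175,1.0,1.4,1.5):
  R=toolR(0,-l+np.pi); print(ik(tcp([-.03,-.2,.13],R),R,[-.36,.3,1.9,0,1,-1.76+l])[0:2])
```

```text
t 12.45 pos [ 0.5215 -0.1328  0.2991] pinch fix [-0.0884 -0.1867  0.3178] tilt -0.043 q [-0.362  0.212  1.428 -0.024  1.539  1.196] F [-0.1 -0.2 -0.1] M [ 0.05 -0.01 -0.01] w 0.0602
T d [0.0629 0.0124 0.0852] r [-0.063   0.0191 -2.9664]
(array([-3.61000481e-01,  3.98330891e-01,  1.63266956e+00,  4.88474336e-18,
        1.11059220e+00, -1.77129681e+00]), np.float64(2.220446049250313e-15))
(array([-3.61000481e-01,  3.98330891e-01,  1.63266956e+00,  2.18701172e-17,
        1.11059220e+00, -9.46296807e-01]), np.float64(1.1102230246251565e-15))
(array([-3.61000481e-01,  3.98330891e-01,  1.63266956e+00, -1.33305910e-17,
        1.11059220e+00, -5.46296807e-01]), np.float64(2.220446049250313e-15))
(array([-3.61000481e-01,  3.98330891e-01,  1.63266956e+00, -5.53040320e-18,
        1.11059220e+00, -4.46296807e-01]), np.float64(8.326672684688674e-16))
```

Flip the tool about its axis by about −2.97 rad. First step 0.96, with a small translation.

Request:
apply_moves:
  moves: [0.06,0.02,0.004,0,0,0.04,0,0.06,0.02,0.004,0,0,0,0,0.06,0.02,0.004,0,0,0,-0.12,0.06,0,0,0,0,0,-0.12,0.06,0,0,0,0,0,-0.12,0.06,0,0,0,0,0,-0.12,0.06,0,0,0,0,0,-0.12,0.06,0,0,0,0,0,-0.12]

```text
clock: 13.12
position: [0.5954, -0.136, 0.2899]
ee_rot: [0.005, 0.928, 0.373, -0.006]
contact_force: [0.4, 0.5, 0.2]
width: 0.06
```

Request:
apply_moves:
  moves: [0.06,0,0,0,0,0,-0.12,0.06,0,0,0,0,0,-0.12,0.06,0,0,0,0,0,-0.12,0.06,0,0,0,0,0,-0.12,0.06,0,0,0,0,0,-0.12,0.06,0,0,0,0,0,-0.12,0.06,0,0,0,0,0,-0.12,0.06,0,0,0,0,0,-0.12]

```text
clock: 13.78
position: [0.5997, -0.1223, 0.2851]
ee_rot: [0.001, 0.636, 0.772, -0.011]
contact_force: [0.1, 0.3, 0.3]
width: 0.0598
```

Request:
apply_moves:
  moves: [0.06,0,0,0,0,0,-0.12,0.06,0,0,0,0,0,-0.12,0.06,0,0,0,0,0,-0.12,0.06,0,0,0,0,0,-0.12,0.06,0,0,0,0,0,-0.12,0.06,0,0,0,0,0,-0.12,0.06,0,0,0,0,0,-0.12,0.06,0,0,0,0,0,-0.12]

```text
clock: 14.45
position: [0.6035, -0.1083, 0.2808]
ee_rot: [-0.006, 0.188, 0.982, -0.013]
contact_force: [0.0, 0.0, -0.0]
width: 0.0597
```

Run:
```python
from st import *
Rt=toolR(0,-.175+np.pi)
show("T",tcp([-.03,-.2,.23],Rt),Rt)
```

```text
t 14.45 pos [ 0.6035 -0.1083  0.2808] pinch fix [-0.0066 -0.1631  0.2995] tilt -0.017 q [-0.274  0.32   1.321 -0.028  1.511 -1.465] F [ 0.  0. -0.] M [ 0.02 -0.01  0.06] w 0.0597
T d [ 0.0069 -0.0405  0.0707] r [-0.0278 -0.0098 -0.2175]
```

Request:
apply_moves:
  moves: [0.06,0.003,-0.02,0,-0.02,-0.01,-0.1,0.06,0.003,-0.02,0,0,0,-0.1,0.06,0,0,0,0,0,-0.02,0.06,0,0,0.02,0,0,0,0.06,0,0,0.02,0,0,0,0.06,0,0,0.01,0,0,0,0.06,0,0,0,0,0,0,0.06,0,0,0,0,0,0]

```text
clock: 15.12
position: [0.5898, -0.133, 0.2279]
ee_rot: [0.001, 0.068, 0.998, -0.005]
contact_force: [0.4, -0.5, -0.2]
width: 0.06
```

Run:
```python
from st import *
Rt=toolR(0,-.175+np.pi)
show("T",tcp([-.03,-.2,.13],Rt),Rt)
from rig import imaging
import cv2
d=imaging.get_image("wrist");np.savez("wrist7.npz",**d)
cv2.imwrite("pics/wrist7.png",cv2.resize(cv2.cvtColor(d["image"],cv2.COLOR_RGB2BGR),None,fx=1.56,fy=1.56,interpolation=cv2.INTER_CUBIC))
l=.175
u=np.array([np.cos(l),-np.sin(l),0])*.032;c=np.array([-.03,-.2,.133])
print([(projw(d,F2W(c+k*u))*1.56).round().tolist() for k in(1,0,-1)])
```

```text
t 15.1167 pos [ 0.5898 -0.133   0.2279] pinch fix [-0.0209 -0.1878  0.2466] tilt 0.001 q [-0.331  0.321  1.448 -0.01   1.369 -1.763] F [ 0.4 -0.5 -0.2] M [-0.02  0.03  0.02] w 0.06
T d [ 0.0074 -0.0121  0.1168] r [-0.0099  0.0021  0.0236]
[[368.0, 332.0], [368.0, 276.0], [369.0, 216.0]]
```

View pics/wrist7.png

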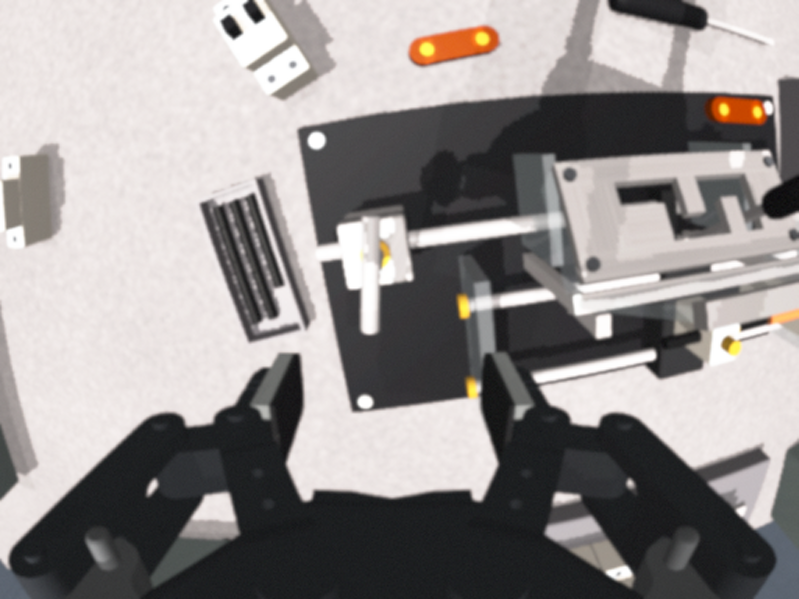

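Predicted bar: (368,332)–(369,216). Observed: about (371,332)–(370,216), so they agree. I'll grip the bar near the fingertips, so the pads don't clamp the thicker stem, with the TCP at z ≈ 0.124.

Request:
apply_moves:
  moves: [0.05,0.004,-0.006,0.01,-0.01,0,0.02,0.05,0.004,-0.006,0.015,0,0,0,0.05,0,0,0.02,0,0,0,0.05,0,0,0.015,0,0,0,0.05,0,0,0.01,0,0,0,0.05,0,0,0,0,0,0,0.05,0,0,0,0,0,0,0.05,0,0,0,0,0,0]

```text
clock: 15.83
position: [0.583, -0.1464, 0.1595]
ee_rot: [0.006, 0.082, 0.997, -0.001]
contact_force: [0.1, -0.3, -0.2]
width: 0.0499
```

Run:
```python
from st import *
Rt=toolR(0,-.175+np.pi)
show("T",tcp([-.03,-.2,.1427],Rt),Rt)
```

```text
t 15.8333 pos [ 0.583  -0.1464  0.1595] pinch fix [-0.0281 -0.2013  0.1782] tilt 0.013 q [-0.363  0.355  1.572  0.002  1.202 -1.771] F [ 0.1 -0.3 -0.2] M [ 0.02 -0.06  0.09] w 0.0499
T d [0.0028 0.001  0.0355] r [-0.0012  0.013  -0.0028]
```

Request:
apply_moves:
  moves: [0.05,0.002,0.001,0.012,0,0.013,0,0.05,0,0,0.012,0,0,0,0.05,0,0,0.011,0,0,0,0.05,0,0,0,0,0,0,0.05,0,0,0,0,0,0,0.05,0,0,0,0,0,0,0.05,0,0,0,0,0,0,0.05,0,0,0,0,0,0]

```text
clock: 16.5
position: [0.5851, -0.1462, 0.1271]
ee_rot: [0.004, 0.082, 0.997, -0.002]
contact_force: [0.6, -0.4, -0.3]
width: 0.0497
```

Run:
```python
from st import *
Rt=toolR(0,-.175+np.pi)
show("T",tcp([-.03,-.2,.1427],Rt),Rt)
from rig import imaging
import cv2
d=imaging.get_image("wrist")
cv2.imwrite("pics/wrist8.png",cv2.resize(cv2.cvtColor(d["image"],cv2.COLOR_RGB2BGR),None,fx=1.56,fy=1.56,interpolation=cv2.INTER_CUBIC))
```

```text
t 16.5 pos [ 0.5851 -0.1462  0.1271] pinch fix [-0.0259 -0.201   0.1458] tilt 0.007 q [-0.359  0.386  1.609 -0.002  1.138 -1.766] F [ 0.6 -0.4 -0.3] M [0.01 0.04 0.04] w 0.0497
T d [0.0044 0.0004 0.0031] r [-0.0032  0.0081 -0.0032]
```

View pics/wrist8.png

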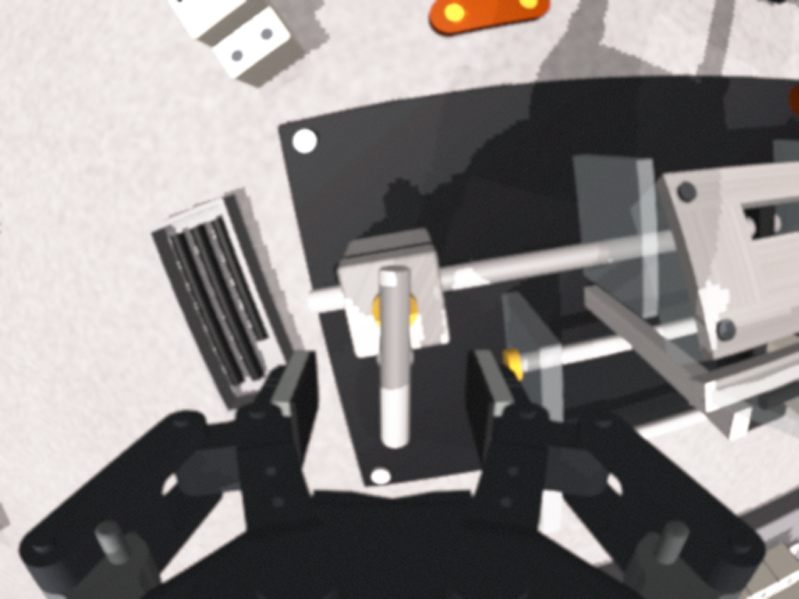

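The bar at (395,270)–(395,447) is midway between the pads. Correct by 4 mm, lower 3 mm and close.

Request:
apply_moves:
  moves: [0.05,0.004,0,0.003,0,0.008,0,0.05,0,0,0,0,0,0,0.005,0,0,0,0,0,0,0.005,0,0,0,0,0,0,0.005,0,0,0,0,0,0,0.005,0,0,0,0,0,0,0.005,0,0,0,0,0,0,0.005,0,0,0,0,0,0]
  newtons: 100

```text
clock: 17.22
position: [0.5816, -0.1446, 0.1254]
ee_rot: [0.001, 0.082, 0.997, -0.001]
contact_force: [0.5, 0.7, -0.1]
width: 0.0065
```

Request:
apply_moves:
  moves: [0.005,0,0,0,0,0,0,0.005,0,0,0,0,0,0,0.005,0,0,0,0,0,0,0.005,0,0,0,0,0,0,0.005,0,0,0,0,0,0,0.005,0,0,0,0,0,0,0.005,0,0,0,0,0,0,0.005,0,0,0,0,0,0]

```text
clock: 17.88
position: [0.5816, -0.1446, 0.1254]
ee_rot: [0.001, 0.082, 0.997, -0.001]
contact_force: [0.1, 1.5, 0.4]
width: 0.0068
```

Run:
```python
from st import *
Rt=toolR(0,-.175+np.pi)
show("T",tcp([-.03,-.2,.1427],Rt),Rt)
```

```text
t 17.8833 pos [ 0.5816 -0.1446  0.1254] pinch fix [-0.0294 -0.1995  0.1441] tilt 0.001 q [-0.359  0.386  1.615 -0.002  1.139 -1.765] F [0.1 1.5 0.4] M [ 0.15 -0.03  0.02] w 0.0068
T d [ 0.0006 -0.0006  0.0014] r [-0.0019  0.0018 -0.0031]
```

A width of 6.8 mm suggests either pad compliance or a grip above the bar's centre. Regripping 5 mm lower is cheap, so I'll do that.

Request:
apply_moves:
  moves: [0.03,0,0,0,0,0,0,0.03,0,0,0,0,0,0,0.03,0,0,0.003,0,0,0,0.03,0,0,0.003,0,0,0,0.03,0,0,0,0,0,0,0.005,0,0,0,0,0,0,0.005,0,0,0,0,0,0,0.005,0,0,0,0,0,0]

```text
clock: 18.55
position: [0.5815, -0.1445, 0.1187]
ee_rot: [0.001, 0.082, 0.997, -0.001]
contact_force: [-0.3, -0.9, -0.5]
width: 0.007
```

Request:
apply_moves:
  moves: [0.005,0,0,0,0,0,0,0.005,0,0,0,0,0,0,0.005,0,0,0,0,0,0,0.005,0,0,0,0,0,0,0.005,0,0,0,0,0,0,0.005,0,0,0,0,0,0,0.005,0,0,0,0,0,0,0.005,0,0,0,0,0,0]

```text
clock: 19.22
position: [0.5815, -0.1446, 0.1187]
ee_rot: [0.001, 0.082, 0.997, -0.001]
contact_force: [0.1, 0.6, 0.3]
width: 0.007
```

Run:
```python
from st import *
from rig import imaging
import cv2
d=imaging.get_image("wrist")
cv2.imwrite("pics/wrist9.png",cv2.resize(cv2.cvtColor(d["image"],cv2.COLOR_RGB2BGR),None,fx=1.56,fy=1.56,interpolation=cv2.INTER_CUBIC))
```

```text
t 19.2167 pos [ 0.5815 -0.1446  0.1187] pinch fix [-0.0294 -0.1995  0.1374] tilt 0.001 q [-3.590e-01  3.920e-01  1.624e+00 -1.000e-03  1.124e+00 -1.765e+00] F [0.1 0.6 0.3] M [ 0.13 -0.01 -0.02] w 0.007
```

View pics/wrist9.png

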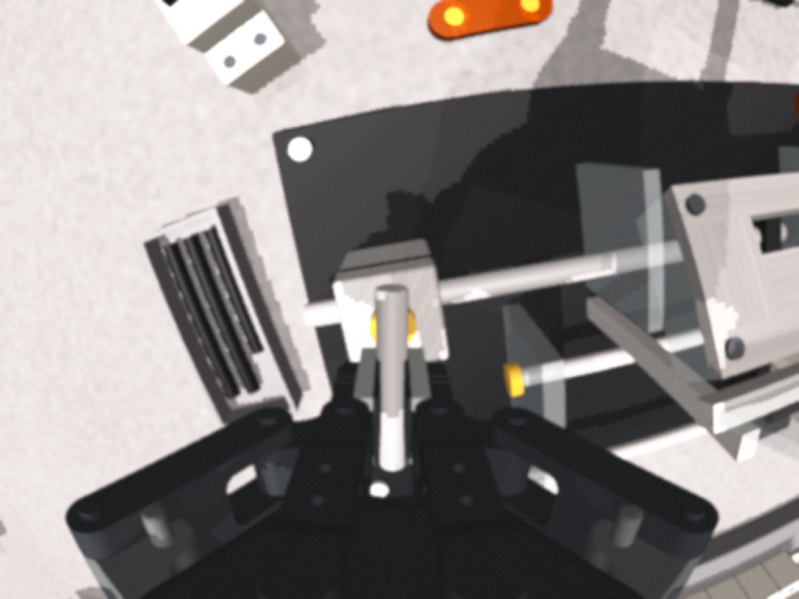

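The bar (393,290)–(393,470) is held between the pads. Turning clockwise.

Request:
apply_moves:
  moves: [0.005,0,0,0,0,0,0.06,0.005,0,0,0,0,0,0.07,0.005,0,0,0,0,0,0.07,0.005,0,0,0,0,0,0.07,0.005,0,0,0,0,0,0.07,0.005,0,0,0,0,0,0.07,0.005,0,0,0,0,0,0.04,0.005,0,0,0,0,0,0]

```text
clock: 19.93
position: [0.5812, -0.1452, 0.1187]
ee_rot: [0.001, 0.309, 0.951, -0.002]
contact_force: [-0.0, 0.4, -0.3]
width: 0.0072
```

```bash
cat > tl.py <<'E'
from st import *
x=Ro.from_euler('z',-YAW).as_matrix()@R[:,0]
print("tool lock angle",(-(np.arctan2(x[1],x[0])-np.pi))%(2*np.pi))
Rt=toolR(0,-((-(np.arctan2(x[1],x[0])-np.pi))%(2*np.pi))+np.pi)
show("T",tcp([-.03,-.2,.1374],Rt),Rt)
E
python3 tl.py
```

```text
t 19.9333 pos [ 0.5812 -0.1452  0.1187] pinch fix [-0.0297 -0.2     0.1374] tilt 0.0 q [-0.359  0.392  1.624 -0.004  1.124 -1.298] F [-0.   0.4 -0.3] M [0.18 0.   0.08] w 0.0072
tool lock angle 0.6438029340228395
T d [ 0.0003 -0.0001 -0.    ] r [-0.0032  0.0027 -0.    ]
```

Request:
apply_moves:
  moves: [0.005,0,0,0,0,0,0.06,0.005,0,0,0,0,0,0.07,0.005,0,0,0,0,0,0.07,0.005,0,0,0,0,0,0.07,0.005,0,0,0,0,0,0.07,0.005,0,0,0,0,0,0.07,0.005,0,0,0,0,0,0.07,0.005,0,0,0,0,0,0]

```text
clock: 20.6
position: [0.5807, -0.1457, 0.1187]
ee_rot: [0.001, 0.53, 0.848, -0.003]
contact_force: [-0.3, 0.7, 0.8]
width: 0.0071
```

```bash
python3 tl.py
```

```text
t 20.6 pos [ 0.5807 -0.1457  0.1187] pinch fix [-0.0302 -0.2004  0.1374] tilt -0.001 q [-0.358  0.392  1.624 -0.007  1.125 -0.809] F [-0.3  0.7  0.8] M [0.13 0.   0.04] w 0.0071
tool lock angle 1.1317824214724124
T d [ 0.0004  0.0005 -0.    ] r [-0.0037  0.0049 -0.    ]
```

Request:
apply_moves:
  moves: [0.005,0,0,0,0,0,0.06,0.005,0,0,0,0,0,0.06,0.005,0,0,0,0,0,0.06,0.005,0,0,0,0,0,0.06,0.005,0,0,0,0,0,0.04,0.005,0,0,0,0,0,0.02,0.005,0,0,0,0,0,0,0.005,0,0,0,0,0,0]

```text
clock: 21.27
position: [0.5801, -0.1458, 0.1187]
ee_rot: [0.002, 0.645, 0.764, -0.004]
contact_force: [-0.8, 1.0, 0.7]
width: 0.0069
```

```bash
python3 tl.py
```

```text
t 21.2667 pos [ 0.5801 -0.1458  0.1187] pinch fix [-0.0308 -0.2005  0.1374] tilt -0.003 q [-0.357  0.391  1.624 -0.009  1.126 -0.522] F [-0.8  1.   0.7] M [ 0.17 -0.03  0.47] w 0.0069
tool lock angle 1.4167306067029588
T d [ 0.0005  0.0009 -0.    ] r [-0.004   0.0074 -0.    ]
```

The twist moment is 0.47 N·m at 1.417 rad tool angle, so the lock has bitten. Release and rise.

Request:
apply_moves:
  moves: [0.05,0,0,0,0,0,0,0.05,0,0,0,0,0,0,0.05,0,0,0,0,0,0,0.05,0,0,0,0,0,0,0.05,0,0,0,0,0,0,0.05,0,0,-0.01,0,0,0,0.05,0,0,-0.015,0,0,0,0.05,0,0,-0.02,0,0,0]

```text
clock: 21.93
position: [0.5774, -0.1453, 0.1615]
ee_rot: [-0.003, 0.645, 0.764, -0.006]
contact_force: [-0.2, -0.3, -0.9]
width: 0.0501
```

Request:
apply_moves:
  moves: [0.05,0,0,-0.03,0,0,0,0.05,0,0,-0.03,0,0,0,0.05,0,0,-0.03,0,0,0,0.05,0,0,-0.03,0,0,0,0.05,0,0,-0.02,0,0,0,0.05,0,0,0,0,0,0,0.05,0,0,0,0,0,0,0.05,0,0,0,0,0,0]

```text
clock: 22.6
position: [0.5796, -0.145, 0.3183]
ee_rot: [0.003, 0.646, 0.764, -0.004]
contact_force: [0.3, -0.2, -0.6]
width: 0.05
```

Run:
```python
from st import *
from rig import imaging
import cv2
for n in("wrist","top"):
    d=imaging.get_image(n);np.savez(n+"10.npz",**d)
    a=cv2.cvtColor(d["image"],cv2.COLOR_RGB2BGR)
    cv2.imwrite(f"pics/{n}10.png",cv2.resize(a,None,fx=1.56,fy=1.56,interpolation=cv2.INTER_CUBIC) if n=="wrist" else cv2.resize(a[100:250,90:350],None,fx=3,fy=3,interpolation=cv2.INTER_CUBIC))
    pf=projw if n=="wrist" else proj; k,o=(1.56,[0,0]) if n=="wrist" else (3,[90,100])
    for l in(1.15,1.25,1.35):
        u=np.array([np.cos(l),-np.sin(l),0])*.032;c=np.array([-.03,-.2,.133]);print(n,l,[((pf(d,F2W(c+m*u))-o)*k).round().tolist() for m in(1,-1)])
    for c_ in(.084,.09): print(c_,[((pf(d,F2W(grip(c_,q,.0225)))-o)*k).round().tolist() for q in(.07,.12)])
```

```text
t 22.6 pos [ 0.5796 -0.145   0.3183] pinch fix [-0.0313 -0.1997  0.337 ] tilt 0.0 q [-0.356  0.276  1.294 -0.009  1.568 -0.524] F [ 0.3 -0.2 -0.6] M [0.05 0.01 0.07] w 0.05
wrist 1.15 [[404.0, 293.0], [380.0, 210.0]]
wrist 1.25 [[399.0, 294.0], [385.0, 209.0]]
wrist 1.35 [[395.0, 295.0], [389.0, 209.0]]
0.084 [[388.0, -110.0], [400.0, -111.0]]
0.09 [[390.0, -117.0], [402.0, -118.0]]
top 1.15 [[649.0, 200.0], [589.0, 226.0]]
top 1.25 [[650.0, 203.0], [588.0, 223.0]]
top 1.35 [[651.0, 206.0], [587.0, 220.0]]
0.084 [[369.0, 239.0], [369.0, 230.0]]
0.09 [[362.0, 239.0], [362.0, 230.0]]
```

View pics/wrist10.png

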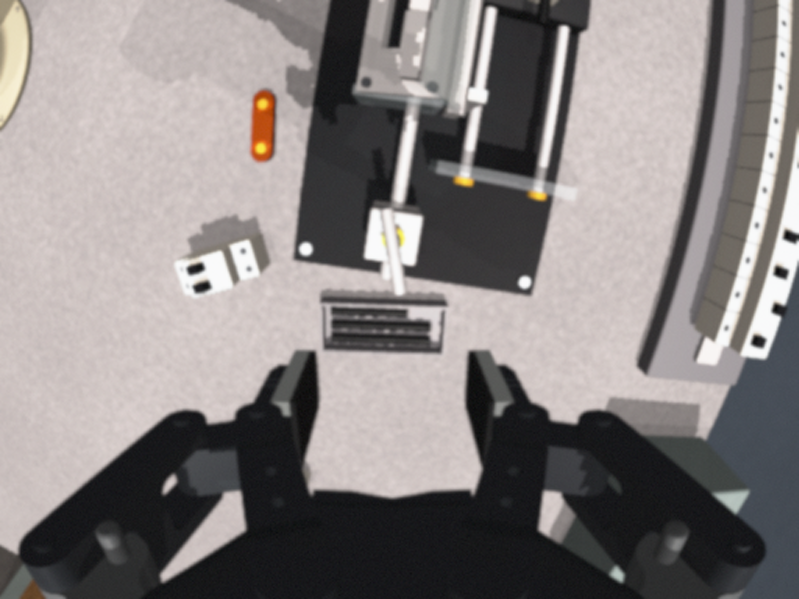

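View pics/top10.png

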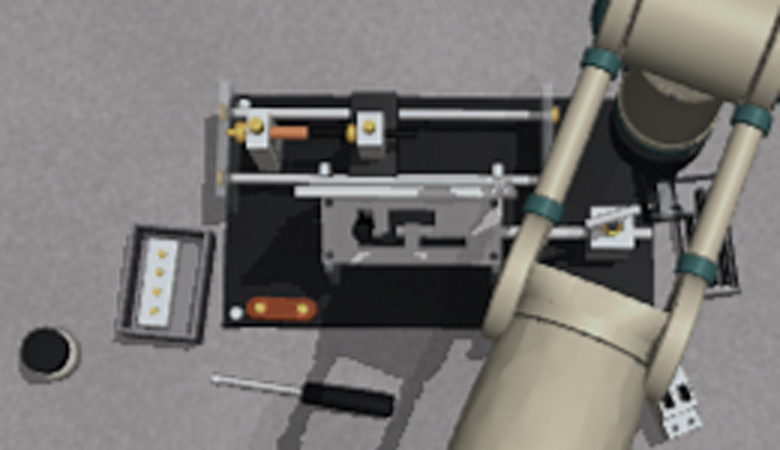

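Run:
```python
from h import *
import cv2
W=dict(np.load("wrist10.npz"));a=cv2.cvtColor(W["image"],cv2.COLOR_RGB2BGR)
cv2.imwrite("pics/w10c.png",cv2.resize(a[125:200,210:300],None,fx=8,fy=8,interpolation=cv2.INTER_CUBIC))
for l in(1.1,1.15,1.2,1.25,1.3,1.35):
    u=np.array([np.cos(l),-np.sin(l),0])*.032;c=np.array([-.03,-.2,.135]);p=[(projw(W,F2W(c+m*u))-[210,125])*8 for m in(1,-1)];print(l,p[0].round(),p[1].round(),"dx/dy",((p[0]-p[1])[0]/(p[0]-p[1])[1]).round(3))
T=dict(np.load("top10.npz"));a=cv2.cvtColor(T["image"],cv2.COLOR_RGB2BGR)
cv2.imwrite("pics/t10c.png",np.hstack([cv2.resize(a[160:190,275:320],None,fx=9,fy=9,interpolation=cv2.INTER_CUBIC),cv2.resize(a[155:185,190:235],None,fx=8.6,fy=9,interpolation=cv2.INTER_CUBIC)]))
```

```text
1.1 [401. 505.] [258.  82.] dx/dy 0.338
1.15 [390. 508.] [269.  79.] dx/dy 0.282
1.2 [379. 510.] [281.  76.] dx/dy 0.227
1.25 [368. 512.] [292.  74.] dx/dy 0.174
1.3 [357. 514.] [304.  72.] dx/dy 0.122
1.35 [346. 515.] [315.  71.] dx/dy 0.07
```

View pics/w10c.png

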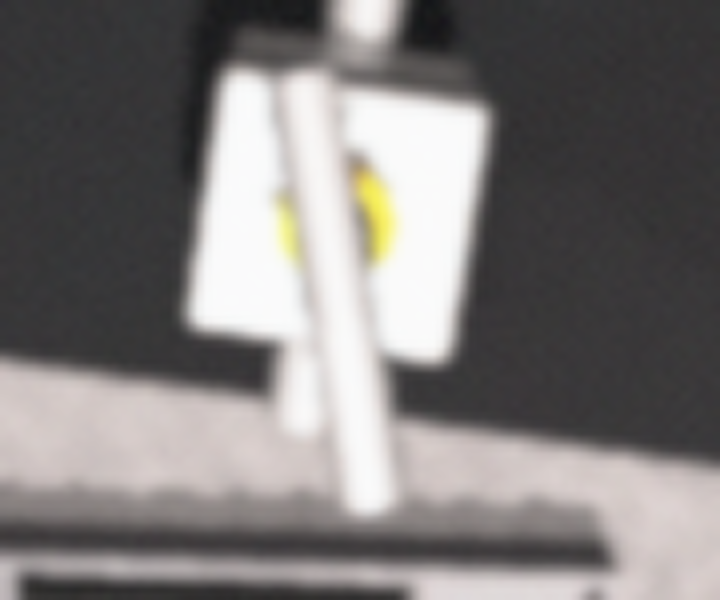

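View pics/t10c.png

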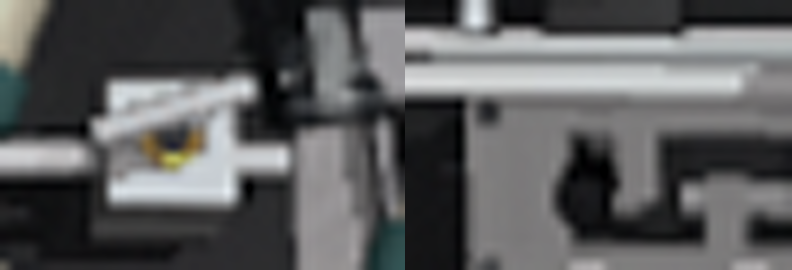

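The bar's slope (370,510)–(307,75) gives lock ≈ 1.27 rad. The lever grip at top-crop (362,230) matches carriage ≈ 0.09 and lever ≈ 0.11. The gripper is well clear of everything.

Run:
```python
from rig import workorder
print(workorder.sign_off())
```

```text
the job is handed in; nothing more can be done
None
```

The lever is in the last slot, the T-handle is tightened, and the job was handed in at about 22.7 s of the 61 s allowed. The sign-off reports no verdict, so these results rest on my own checks.

- **Lever:** I took it through the zigzag gate with the tool tilted about 33°. At release the arm read carriage 0.089 m and lever 0.15 rad. The wrist picture afterwards gave about 0.088 m and 0.12 rad, and the last top view fits about 0.09 m and 0.11 rad. All of these are inside the limits.
- **Lock:** I turned the T-handle clockwise to about 1.42 rad, where the twist moment read 0.47 N·m. After I let go, the wrist picture showed it resting at about 1.27 rad.
- **Clearance:** The gripper is open and about 0.19 m above the T-bar, with the force reading near zero. I saw no bystander moved. The arm hid part of the last top view, and I did not measure each bystander.
- **Disagreements:** The first fixture position from the fixed cameras was about 4 mm off the wrist camera's in y, so I used the wrist camera's. The gripper read 7 mm on the 10 mm crossbar. It read the same after I regripped 6 mm lower, so I put that down to the pads giving.

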